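# Put the culture station back in service

### The arm

A 6-joint arm with a two-finger parallel gripper is mounted at the origin on the work surface. World frame = base frame: x ahead of the robot, y to its left, z up, the work surface at z = 0. Lengths are in m, angles in rad, forces in N, time in s.
With the tool pointing down it reaches from about 0.3 to 0.875 m from the base axis. Payload 4.2 kg.
Tool frame: the origin (TCP) lies midway between the tips of the shut fingers; the grasp point (between the pads) lies ctrl.grip_depth behind it (ctrl.grip_depth is the distance from the TCP to the grasp point, in m); y points along the fingers, z is the direction in which the jaws open and shut, and the axes are right-handed (so a half turn about y gives the same grasp; the last joint's range is limited). The gripper opens to 85 mm and grips with 20 to 120 N. Pads are 22 mm wide; open, the fingers measure 114 mm over their backs; the gripper's body (76 mm by 85 mm) begins 54 mm behind the grasp point. The pads swing forward as they close: fully open they stand 13 mm farther back than shut.
Start: joints at [-1.121, 0.32, 1.565, -0, 1.257, -0.02], TCP at [0.26, -0.513, 0.199] pointing down, gripper open.
Joint ranges: [-3.11, 3.11], [-0.84, 2.01], [0.21, 2.61], [-1.34, 4.49], [0.05, 2.63], [-2.56, 2.56]. Speed limits (rad/s): [2.57, 2.57, 3.14, 3.14, 3.14, 3.14].

### API

Orientations are given as a unit quaternion [w, x, y, z].
In Python, from workcell import ctrl, cams, job_done, telemetry gives the robot as it stands. Calls block until the motion is done:
- ctrl.goto(position, orientation): joint-space move of the TCP to a pose.
- ctrl.servo_line(position, speed=0.15, ori=None): straight line of the TCP; ori=None keeps the orientation; speed is the mean speed in m/s.
- ctrl.movej(angles): joint-space move.
- ctrl.command_gripper(opening, force=None): finger opening in m; force is the grip in N (None keeps the last); returns when the fingers have stopped.
- ctrl.pause(seconds).
- ctrl.ik(position, orientation): joint angles nearest the present ones, or None.
- cams.camera(name): name is "scene" or "side" or "wrist"; returns a dict with "pixels" (400x640x3 uint8, red, green, blue), "fx", "fy", "cx", "cy" (pixels), "k1" (the pictures are not rectified: a ray, as slopes to the right and down, at radius r is drawn at 1 + k1 r^2 times it, then the intrinsics apply), "world_to_cam" (4x4, takes a point from world to camera coordinates); the wrist camera has in their place "tool_from_camera" (4x4, takes a point from camera to tool coordinates, whose origin is the TCP and whose axes are the tool frame's). Camera axes: x right, y down, z forward; pixel columns grow to the right and rows downward; lengths in m; the calibration is good to about 2 mm. A picture is of the moment at which its call begins: read the wrist's pose just before it. There is no depth.
A pose or a line that the arm cannot do raises ctrl.Unreachable and nothing moves.
- job_done(): hands the job in, once; it reports no verdict.
Readings, each from a call of its own:
- telemetry.current_t(): time.
- telemetry.current_q(): joint angles.
- telemetry.current_qvel(): joint speeds.
- telemetry.current_joint_efforts(): joint torques, N m.
- telemetry.current_eef_pos(): TCP position.
- telemetry.current_tool_rot(): TCP orientation.
- telemetry.current_contact_force(): force on the tool from outside, world axes, zero at the start.
- telemetry.current_ft_torque(): the same for the moment, N m.
- telemetry.current_opening(): finger opening in m.
Only numpy, scipy, OpenCV 4.12 (cv2) and the standard library are available. Lean on these libraries where they do the work, as an engineer would, in place of code of your own. Each camera call takes 0.05 s, during which the arm holds its last target.

### The job

Put the algae culture station back in service: hang every vial carrier by its wire handle on the hook rail, each on a hook of its own, and hang the blue lift-off door back on its two pintle pins, closed across the front of the tank with its tag facing out, knuckles fully down. Once the door hangs by itself, take the tag reader and hold it still for a good second with its nose 5 to 18 cm in front of the door's tag, pointing at the tag's middle and not touching the door, then put it back in its cradle as it was. Leave the other things on the bench where they are.

Things in the scene. Friction and masses are not known exactly. Their poses are not given: they have to be found in the camera images.
- station: Fixed aluminium frame with a tank of green culture. Origin on the table, below the hinge axis. -x points out of its front, to the robot; -y runs along the front, away from the hinge. Hinge post 30 mm square, 210 mm tall, centred at x +55 mm; two brackets (20 mm wide, 10 mm thick) reach forward from it, each with a pintle pin. Tank and frame behind the door: from x +10 mm, 170 mm tall near the door.
- pin_low (a point): Foot of the lower pintle pin, on its bracket's top face, 60 mm above the table. Pin 8 mm thick, 26 mm tall, pointing up, the last 8 mm tapered.
- pin_up (a point): Foot of the upper pintle pin, same size, straight above the lower one, 160 mm above the table. The underside of its bracket is 150 mm above the table.
- door_grip (a point): Centre of the black grip block (12 mm thick in x, 50 long in y, 40 tall) on top of the door, above its centre of mass. Door: blue panel 8 x 150 x 165 mm, 0.35 kg, lower edge 185 mm below this point; knuckles at its +y edge. Starts upright, loose, in the 38 mm deep slot of a grey stand. Hung shut: axes parallel to the station's, this point at station (0, -83, 220) mm.
- knuckle_low (a point): Lower end of the 11 mm hole of the lower steel knuckle (22 mm square, 24 mm tall); 83 mm to +y of and 160 mm below door_grip. Seated it lies on pin_low, within the hole's play. It must pass under the upper bracket: bring the door in level along the station's +x, 30 to 60 mm above its seated height, then lower it. It turns freely on the pins.
- knuckle_up (a point): Lower end of the upper knuckle's hole, 100 mm above knuckle_low. Seated it lies on pin_up.
- tag (a point): Centre of the tag, a white 46 mm square with black bars on the door's front (-x) face: 6 mm to -x and 6 mm to -y of, and 95 mm below, door_grip. Axes parallel to the door's.
- rail: Fixed hook rail: aluminium crossbar 376 mm long (along y), 160 to 184 mm above the table, on two posts, a low white light strip behind. Origin on the table below the middle of the hooks' roots. Four steel hooks, 8 mm thick, 85 mm apart, point along its -x (to the robot), dip, and turn up at the end.
- cradle_seat (a point): Where the middle of the docked reader's underside lies: centre of the top of the fixed black cradle's base plate (130 x 60 x 8 mm). x: the way the docked nose points. Four lugs 22 mm tall guide the reader's sides (46 mm between them); an 8 mm stop at either end, 139 mm apart.
- reader_grip (a point): Centre of the orange grip rib (56 long in x, 20 wide in y, 36 mm tall) of the handheld tag reader. Below the rib its grey body, 120 long, 36 wide, 32 mm tall; 0.2 kg; underside 50 mm below this point. Starts docked in the cradle.
- reader_nose (a point): Middle of the red window on the reader's front end: 60 mm ahead (+x) of and 34 mm below reader_grip. The reader looks along its +x.
- carrier0_grip (a point): Centre of the black grip block (16 x 16 x 40 mm tall) on the yellow vial carrier's handle. Carrier: box 64 x 64 x 40 mm with green vials, about 0.2 kg, underside 136 mm below this point; rigid wire handle 7 mm thick in its y-z plane, uprights at y +-30 mm, peak 22 mm below this point, free opening 55 mm below the peak. Hung, the hook runs through it along x. None if absent.
- hook0 (a point): Seat of hook 0 (the one at the rail +y end): where the peak of the handle (wire centre) lies when hung, so the carrier's grip point is then 22 mm higher. 55 mm out from the crossbar, 194 mm above the table. The upturned tip is 30 mm farther out and reaches 16 mm higher.
- carrier1_grip (a point): Centre of the black grip block (16 x 16 x 40 mm tall) on the orange vial carrier's handle. Carrier: box 64 x 64 x 40 mm with green vials, about 0.2 kg, underside 136 mm below this point; rigid wire handle 7 mm thick in its y-z plane, uprights at y +-30 mm, peak 22 mm below this point, free opening 55 mm below the peak. Hung, the hook runs through it along x. None if absent.
- hook1 (a point): Seat of hook 1 (the second from the rail +y end): where the peak of the handle (wire centre) lies when hung, so the carrier's grip point is then 22 mm higher. 55 mm out from the crossbar, 194 mm above the table. The upturned tip is 30 mm farther out and reaches 16 mm higher.
- carrier2_grip (a point): Centre of the black grip block (16 x 16 x 40 mm tall) on the white vial carrier's handle. Carrier: box 64 x 64 x 40 mm with green vials, about 0.2 kg, underside 136 mm below this point; rigid wire handle 7 mm thick in its y-z plane, uprights at y +-30 mm, peak 22 mm below this point, free opening 55 mm below the peak. Hung, the hook runs through it along x. None if absent.
- hook2 (a point): Seat of hook 2 (the second from the rail -y end): where the peak of the handle (wire centre) lies when hung, so the carrier's grip point is then 22 mm higher. 55 mm out from the crossbar, 194 mm above the table. The upturned tip is 30 mm farther out and reaches 16 mm higher.
- carrier3_grip (a point): Centre of the black grip block (16 x 16 x 40 mm tall) on the blue vial carrier's handle. Carrier: box 64 x 64 x 40 mm with green vials, about 0.2 kg, underside 136 mm below this point; rigid wire handle 7 mm thick in its y-z plane, uprights at y +-30 mm, peak 22 mm below this point, free opening 55 mm below the peak. Hung, the hook runs through it along x. None if absent.
- hook3 (a point): Seat of hook 3 (the one at the rail -y end): where the peak of the handle (wire centre) lies when hung, so the carrier's grip point is then 22 mm higher. 55 mm out from the crossbar, 194 mm above the table. The upturned tip is 30 mm farther out and reaches 16 mm higher.
- jar: Bystander, not part of the job: small green jar with green lid, 40 mm across, 55 mm tall, origin at its foot.
- brush: Bystander, not part of the job: wash brush, 150 mm long, lying on the table.
- bottle: Bystander, not part of the job: white bottle with blue cap, 60 mm across, 140 mm tall, origin at its foot.
- beaker: Bystander, not part of the job: steel cup 68 mm across, 75 mm tall, origin at its foot.
- wrench: Bystander, not part of the job: steel wrench 140 mm long, lying on the table.
There are look-alikes about, which are no part of the job. What is shaped like the part that bears cradle_seat but purple or turquoise is not meant.

How it is judged:
By the outcome, as a careful person would: the job done as asked, in the order asked, and still so for the second after the job is handed in, with the robot touching nothing.
Of carrier0, carrier1, carrier2, carrier3 only 2 to 4 are there at a start; the rules pass over those that are not, and their reading is None.
At some moment in a run one of carrier0, carrier1, carrier2, carrier3 may be knocked a few centimetres aside while the robot is not near it.
It also fails if it takes over 210 s, if anything falls off the work surface, if the arm or the gripper's body presses on something with over 40 N, if the wrist force passes 120 N, or if a joint passes its speed limit or range.

## Working session

There is one attempt and no reset: what is moved stays moved. The work goes in short steps, each a Python script; the robot and the scene stay as the last script left them, time stands still between calls to the robot, and variables do not carry over. Pictures are saved under pics/ and viewed, and the job is handed in when it is done.

```bash
ls; mkdir -p pics; python3 - <<'E'
from workcell import ctrl, cams, telemetry
import cv2
print(telemetry.current_t(), ctrl.grip_depth, telemetry.current_tool_rot(), telemetry.current_eef_pos())
for n in ["scene","side","wrist"]:
    c=cams.camera(n)
    cv2.imwrite(f"pics/{n}0.png",c["pixels"][:,:,::-1])
    print(n,{k:v for k,v in c.items() if k!="pixels"})
E
```

```text
pics
0.0 0.0187 [ 0.16442119 -0.16469067  0.68830514 -0.68707983] [ 0.26005635 -0.51221252  0.19828771]
scene {'fx': 437.326517254976, 'fy': 437.326517254976, 'cx': 315.94433665544784, 'cy': 199.85963643482313, 'k1': -0.01725975739181015, 'world_to_cam': array([[ 0.57782327,  0.8160284 , -0.01476179, -0.35874844],
       [ 0.64416197, -0.46708324, -0.6057133 , -0.22259311],
       [-0.50117424,  0.34048625, -0.79554603,  1.50512619],
       [ 0.        ,  0.        ,  0.        ,  1.        ]])}
side {'fx': 452.1453074035477, 'fy': 452.1453074035477, 'cx': 311.52810995238343, 'cy': 200.23785793584395, 'k1': 0.03287052259120888, 'world_to_cam': array([[ 0.99713766, -0.07558902,  0.00167247, -0.54227739],
       [-0.05503734, -0.7408404 , -0.66942243,  0.14300725],
       [ 0.05184002,  0.66741427, -0.74288008,  1.49172944],
       [ 0.        ,  0.        ,  0.        ,  1.        ]])}
wrist {'fx': 339.7757645367515, 'fy': 339.7757645367515, 'cx': 317.2028727469801, 'cy': 200.4730794839524, 'k1': -0.0560417539146302, 'tool_from_camera': array([[ 5.30816352e-04,  9.64236485e-01,  2.65042864e-01,
        -6.69096969e-02],
       [-1.58496573e-03, -2.65041757e-01,  9.64235633e-01,
        -1.74638201e-01],
       [ 9.99998603e-01, -9.31915896e-04,  1.38759328e-03,
         1.59638057e-03],
       [ 0.00000000e+00,  0.00000000e+00,  0.00000000e+00,
         1.00000000e+00]])}
```

View pics/scene0.png

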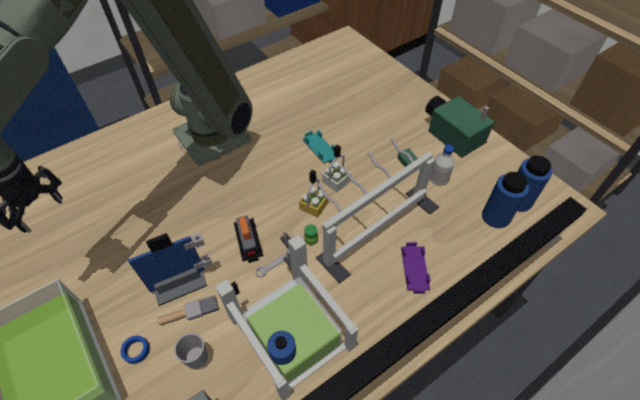

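View pics/side0.png

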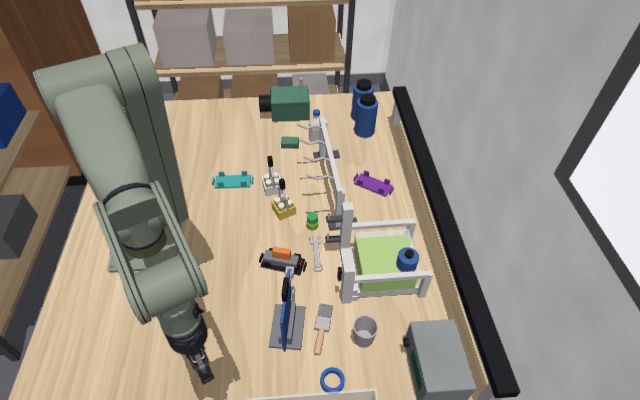

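View pics/wrist0.png

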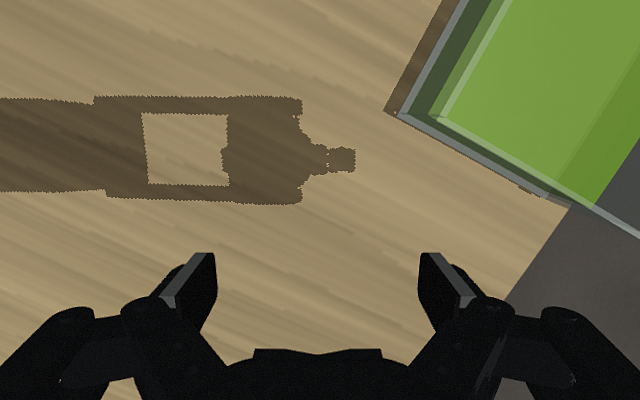

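```bash
cat > h.py <<'E'
import numpy as np, cv2
from scipy.spatial.transform import Rotation as R
from workcell import ctrl, cams, telemetry
def pose_q(q): return R.from_quat([q[1],q[2],q[3],q[0]])
def qof(r):
    x=r.as_quat(); return [x[3],x[0],x[1],x[2]]
def snap(n):
    T=None
    if n=="wrist":
        p=np.array(telemetry.current_eef_pos()); r=pose_q(telemetry.current_tool_rot()).as_matrix()
    c=cams.camera(n)
    if n=="wrist":
        W=np.eye(4); W[:3,:3]=r; W[:3,3]=p
        c["world_to_cam"]=np.linalg.inv(W@c["tool_from_camera"])
    c["K"]=np.array([[c["fx"],0,c["cx"]],[0,c["fy"],c["cy"]],[0,0,1]])
    c["d"]=np.array([c["k1"],0,0,0,0.])
    return c
def save(c,name,crop=None,s=1):
    im=c["pixels"][:,:,::-1]
    if crop: x0,y0,x1,y1=crop; im=im[y0:y1,x0:x1]
    if s!=1: im=cv2.resize(im,None,fx=s,fy=s,interpolation=cv2.INTER_CUBIC)
    cv2.imwrite("pics/"+name,im)
def proj(c,P):
    P=np.atleast_2d(P).astype(float); M=c["world_to_cam"]
    return cv2.projectPoints(P,cv2.Rodrigues(M[:3,:3])[0],M[:3,3],c["K"],c["d"])[0][:,0]
def ray(c,uv):
    n=cv2.undistortPoints(np.array([[uv]],float),c["K"],c["d"])[0,0]
    M=c["world_to_cam"]; Rm=M[:3,:3]
    o=-Rm.T@M[:3,3]; d=Rm.T@np.array([n[0],n[1],1]); return o,d/np.linalg.norm(d)
def onz(c,uv,z):
    o,d=ray(c,uv); return o+d*(z-o[2])/d[2]
def tri(obs):
    A=np.zeros((3,3)); b=np.zeros(3); rs=[]
    for c,uv in obs:
        o,d=ray(c,uv); Q=np.eye(3)-np.outer(d,d); A+=Q; b+=Q@o; rs.append((o,Q))
    X=np.linalg.solve(A,b); return X,[np.linalg.norm(Q@(X-o)) for o,Q in rs]
E
python3 - <<'E'
from h import *
a=snap("scene"); b=snap("side")
np.savez("s0.npz",scene=a["pixels"],side=b["pixels"])
save(a,"sA.png",(220,120,450,290),3.4)
save(a,"sB.png",(110,210,370,400),3)
save(b,"dA.png",(200,110,410,260),3.8)
save(b,"dB.png",(240,190,440,360),3.5)
E
```

```text
(no output)
```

View pics/sA.png

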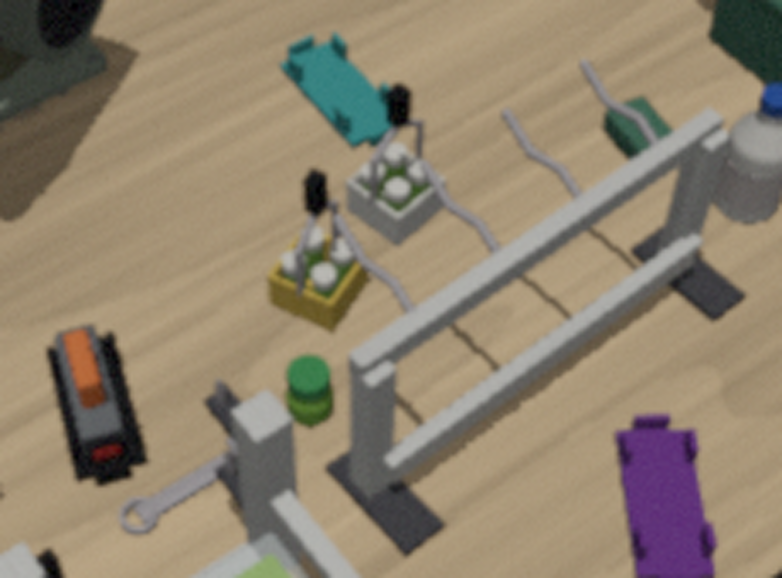

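View pics/sB.png

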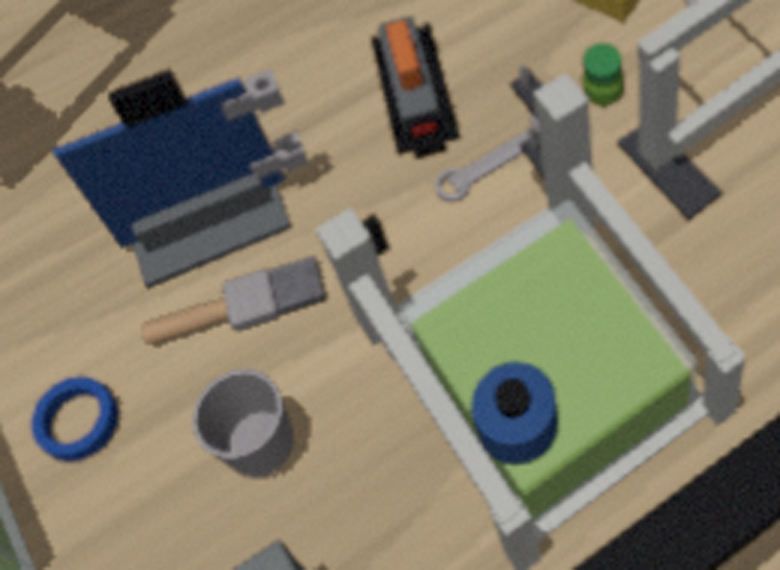

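View pics/dA.png

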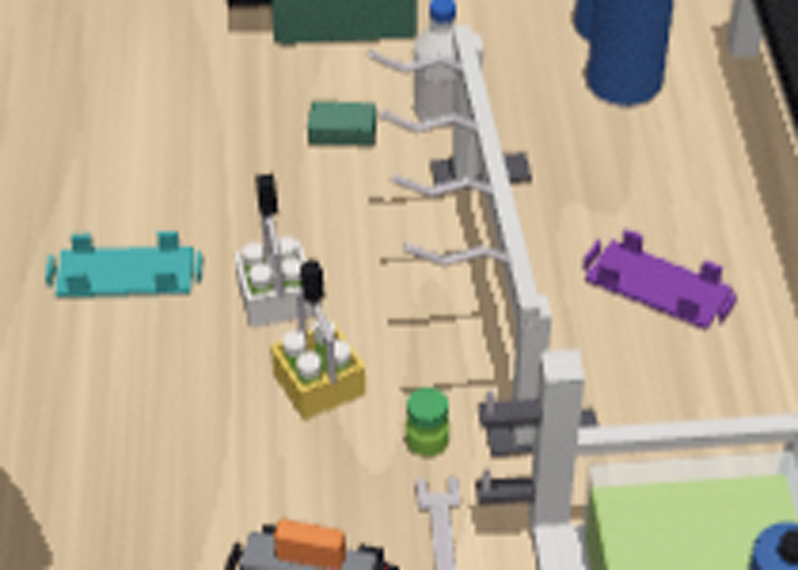

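View pics/dB.png

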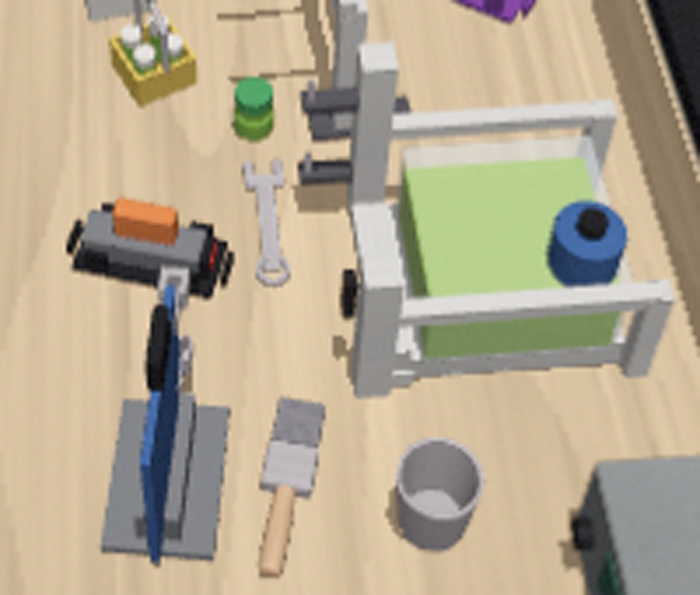

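```bash
python3 - <<'E'
from h import *
a=snap("scene"); b=snap("side")
A=lambda u,v:(u/3.4+220,v/3.4+120); B=lambda u,v:(u/3+110,v/3+210)
C=lambda u,v:(u/3.8+200,v/3.8+110); D=lambda u,v:(u/3.5+240,v/3.5+190)
L=dict(c0=(A(316,190),C(312,281)),c2=(A(399,104),C(267,195)),h0t=(A(585,65),C(371,53)),h1t=(A(506,113),C(384,115)),h2t=(A(423,170),C(394,181)),h3t=(A(336,213),C(406,248)),
railn=(A(358,355),C(525,305)),railf=(A(712,112),C(460,30)),
rib=(A(84,365),C(311,542)),pinup=(B(524,70),D(311,85)),door=(B(150,97),D(159,347)),posttop=(A(262,412),C(560,362)),post2top=(B(345,235),D(372,270)))
for k,(p,q) in L.items():
    X,e=tri([(a,p),(b,q)]); print(k,X.round(4),np.round(e,4))
E
```

```text
c0 [0.454  0.1099 0.1369] [0.0018 0.0018]
c2 [0.4168 0.2222 0.1365] [0.0019 0.0019]
h0t [0.5197 0.3303 0.2048] [0.0001 0.0001]
h1t [0.5257 0.2426 0.2064] [0.0015 0.0015]
h2t [0.53   0.1585 0.202 ] [0.0002 0.0002]
h3t [0.5328 0.074  0.2085] [0.0031 0.0031]
railn [0.628  0.0256 0.1813] [0.001 0.001]
railf [0.6068 0.3908 0.1829] [0.0027 0.0027]
rib [ 0.4425 -0.1119  0.0623] [0.0018 0.0018]
pinup [ 0.5897 -0.0667  0.1775] [0.0009 0.0009]
door [ 0.4514 -0.3214  0.1949] [0.0015 0.0015]
posttop [ 0.6435 -0.0649  0.2112] [0.0005 0.0005]
post2top [ 0.6218 -0.2476  0.1601] [0.0023 0.0023]
```

```bash
cat >> h.py <<'E'
def down(deg):
    a=np.radians(deg); z=np.array([np.cos(a),np.sin(a),0]); y=np.array([0,0,-1.]); x=np.cross(y,z)
    return qof(R.from_matrix(np.stack([x,y,z],1)))
E
python3 - <<'E'
from h import *
import pickle
out=[]
for i,(p) in enumerate([(0.42,-0.17,0.42),(0.40,0.17,0.40)]):
    print(ctrl.ik(p,down(90)))
    ctrl.goto(p,down(90)); print(telemetry.current_t(),telemetry.current_eef_pos())
    c=snap("wrist"); save(c,f"w{i+1}.png"); out.append(c)
pickle.dump(out,open("w12.pkl","wb"))
E
```

```text
[-4.09988127e-01  6.26825199e-02  1.35291272e+00 -4.44089210e-16
  1.72599741e+00 -1.98078445e+00]
2.0583 [ 0.41990914 -0.17031252  0.41953693]
[ 3.75408045e-01  2.89492496e-02  1.43683609e+00 -4.44089210e-16
  1.67580732e+00 -1.19538828e+00]
3.3917 [0.4004232  0.16928185 0.39999552]
```

View pics/w1.png

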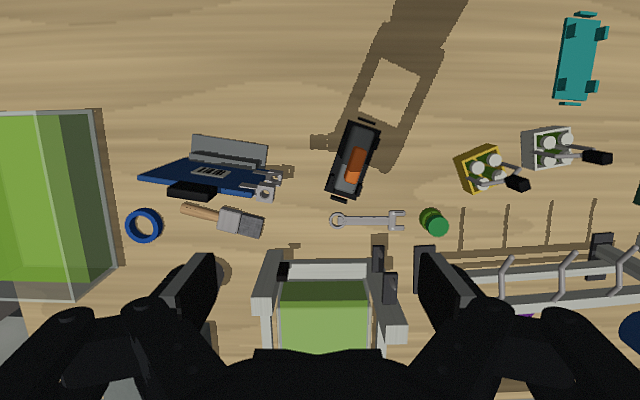

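View pics/w2.png

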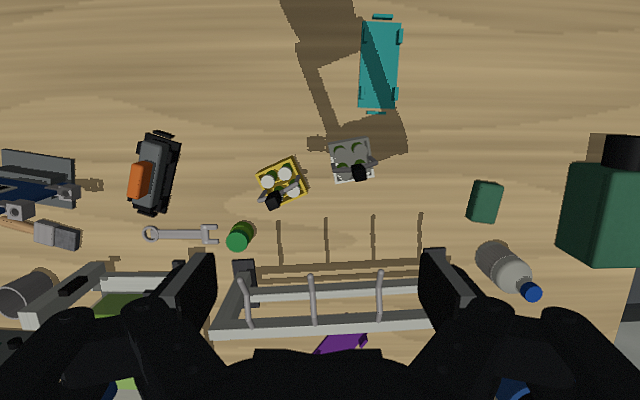

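```bash
python3 - <<'E'
from h import *
import pickle
w1,w2=pickle.load(open("w12.pkl","rb"))
save(w1,"w1a.png",(130,120,310,220),4.4)
save(w1,"w1b.png",(310,110,450,320),2.85*1)
save(w2,"w2a.png",(245,120,385,220),5.6)
save(w2,"w2b.png",(200,210,450,350),3.2)
E
```

```text
(no output)
```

View pics/w1a.png

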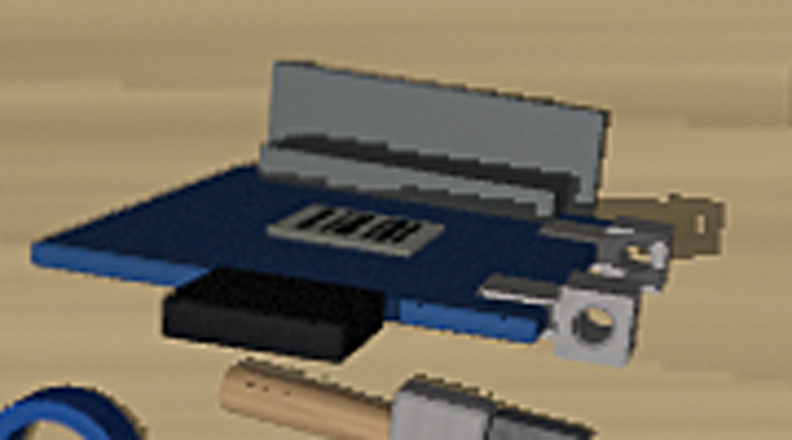

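View pics/w1b.png

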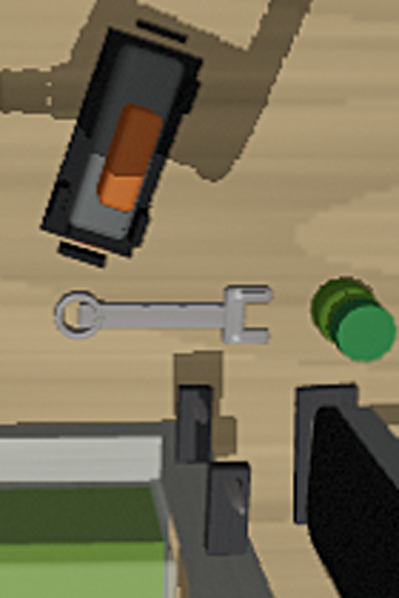

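View pics/w2a.png

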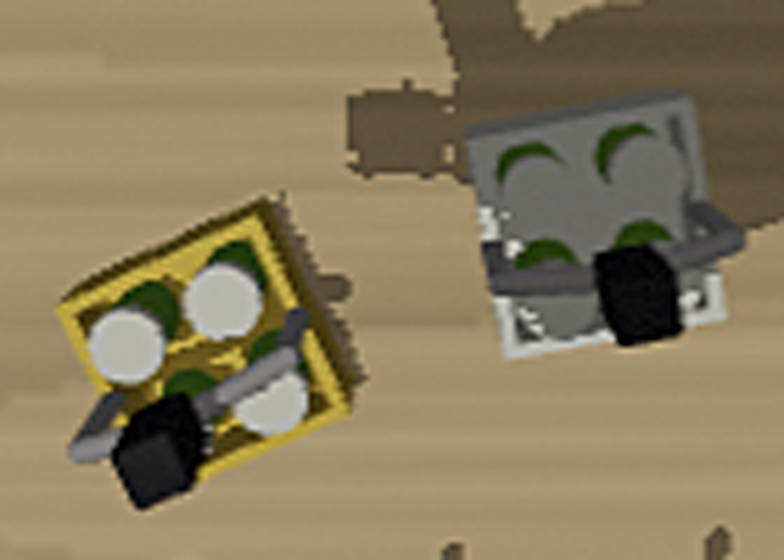

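View pics/w2b.png

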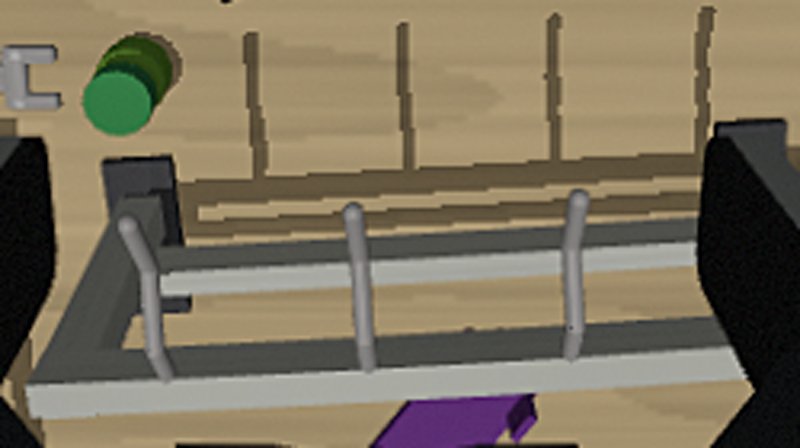

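```bash
python3 - <<'E'
from h import *
import pickle
w1,w2=pickle.load(open("w12.pkl","rb"))
a=snap("scene"); b=snap("side")
W=lambda u,v:(u/5.6+245,v/5.6+120); V=lambda u,v:(u/3.2+200,v/3.2+210)
P=np.array([onz(w2,W(*p),.04) for p in [(60,308),(262,207),(350,405)]]); print("yel",P.round(4),"mid",((P[0]+P[2])/2).round(4)); d=P[1]-P[0]; print(np.degrees(np.arctan2(d[1],d[0])),np.linalg.norm(d)); d=P[2]-P[1]; print(np.degrees(np.arctan2(d[1],d[0])),np.linalg.norm(d))
P=np.array([onz(w2,W(*p),.04) for p in [(468,130),(690,92),(724,312),(510,352)]]); print("whi",P.mean(0).round(4)); 
for i in range(4):
    d=P[(i+1)%4]-P[i]; print(np.degrees(np.arctan2(d[1],d[0])),np.linalg.norm(d))
A=lambda u,v:(u/3.4+220,v/3.4+120);C=lambda u,v:(u/3.8+200,v/3.8+110)
for n,s,d,w in [("h1t",A(506,113),C(384,115),V(578,196)),("h2t",None,C(394,181),V(353,210)),("h3t",A(336,213),C(406,248),V(126,222))]:
    o=[(b,d),(w2,w)]+([(a,s)] if s else [])
    X,e=tri(o); print(n,X.round(4),np.round(e,4))
X,e=tri([(b,C(525,305)),(a,A(358,355)),(w2,V(33,385))]);print(X,e)
# grip blocks
X,e=tri([(b,C(312,281)),(a,A(316,190)),(w2,W(160,450))]);print("c0",X,e)
X,e=tri([(b,C(267,195)),(a,A(399,104)),(w2,W(638,296))]);print("c2",X,e)
# hooks root direction: crossbar front bottom
for w in [(165,378),(368,368),(573,356)]: print(onz(w2,V(*w),.184))
E
```

```text
yel [[0.4385 0.0681 0.04  ]
 [0.4097 0.1266 0.04  ]
 [0.4673 0.1509 0.04  ]] mid [0.4529 0.1095 0.04  ]
116.22673858186108 0.06519391372067694
22.889621456467772 0.06244841131689906
whi [0.4144 0.2214 0.04  ]
99.68328739068123 0.062509199816103
10.901879764809037 0.06334062200839151
-79.18689525456423 0.062206963716244006
-168.84242741304521 0.06457425408295818
h1t [0.5249 0.2435 0.2051] [0.0017 0.0009 0.0016]
h2t [0.5303 0.1584 0.2027] [0.0005 0.0005]
h3t [0.5329 0.0737 0.2088] [0.003  0.0002 0.0031]
[0.62718391 0.02341779 0.18236677] [np.float64(0.0010558641734873303), np.float64(0.0026027554242417064), np.float64(0.003054881765039622)]
c0 [0.45417847 0.10911626 0.13770524] [np.float64(0.0016616113415344935), np.float64(0.001960141606965152), np.float64(0.0005501903930350577)]
c2 [0.41700434 0.22170609 0.13691431] [np.float64(0.00180210845851905), np.float64(0.001961827839907397), np.float64(0.00021647488553826625)]
[0.61942133 0.07839351 0.184     ]
[0.61407712 0.16374636 0.184     ]
[0.60859257 0.24920055 0.184     ]
```

```bash
cat >> h.py <<'E'
def mark(c,Ps,name,crop=None,s=1):
    im=c["pixels"][:,:,::-1].copy(); uv=proj(c,Ps)
    if crop: x0,y0,x1,y1=crop; im=im[y0:y1,x0:x1]; uv=uv-[x0,y0]
    im=cv2.resize(im,None,fx=s,fy=s,interpolation=cv2.INTER_CUBIC)
    for u,v in uv: cv2.drawMarker(im,(int(u*s+s/2),int(v*s+s/2)),(255,0,255),cv2.MARKER_CROSS,12,1)
    cv2.imwrite("pics/"+name,im)
E
python3 - <<'E'
from h import *
y=np.radians(24.6); c=np.array([.4542,.1093])
ctrl.goto((c[0],c[1],.26),down(114.6))
w=snap("wrist")
e1=np.array([np.cos(y),np.sin(y)]);e2=np.array([-e1[1],e1[0]])
Ps=[[*(c+i*.008*e1+j*.008*e2),.157] for i in(-1,1) for j in(-1,1)]
mark(w,Ps,"w3.png"); print(telemetry.current_t(),telemetry.current_contact_force())
E
```

```text
4.2833 [ 0.97782583 -0.51708324  0.98513673]
```

View pics/w3.png

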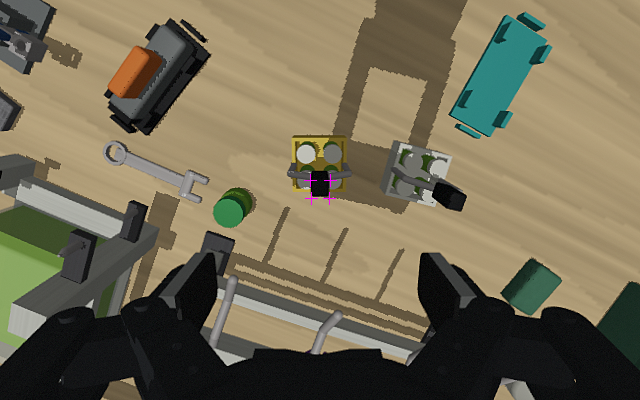

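```bash
python3 - <<'E'
from h import *
ctrl.servo_line((.4542,.1093,.1245),speed=.12)
ctrl.command_gripper(0.0,force=50); print(telemetry.current_opening(),telemetry.current_contact_force())
ctrl.servo_line((.4542,.1093,.25),speed=.15)
u=np.array([np.cos(np.radians(3.1)),np.sin(np.radians(3.1))]); S=np.array([.563,.0755])
p=S-.10*u; ctrl.servo_line((*p,.238),speed=.15,ori=down(93.1))
print(telemetry.current_opening(),telemetry.current_eef_pos(),telemetry.current_t())
ctrl.servo_line((*S,.238),speed=.12)
b=snap("side");a=snap("scene");w=snap("wrist")
im=[cv2.resize(x["pixels"][y0:y0+110,x0:x0+150,::-1],None,fx=2.6,fy=2.6,interpolation=cv2.INTER_CUBIC) for x,x0,y0 in[(b,250,140),(a,280,150)]]
cv2.imwrite("pics/hang3.png",np.hstack(im)); save(w,"w4.png")
print(telemetry.current_contact_force(),telemetry.current_eef_pos(),telemetry.current_t())
E
```

```text
0.00015172174822218796 [-0.43970318  0.58809284 -0.55035763]
-0.00026927826711814723 [0.46279675 0.07019503 0.23736644] 7.8333
[0.20964989 0.47565767 0.43827868] [0.56242429 0.07550996 0.23830628] 8.9667
```

View pics/hang3.png

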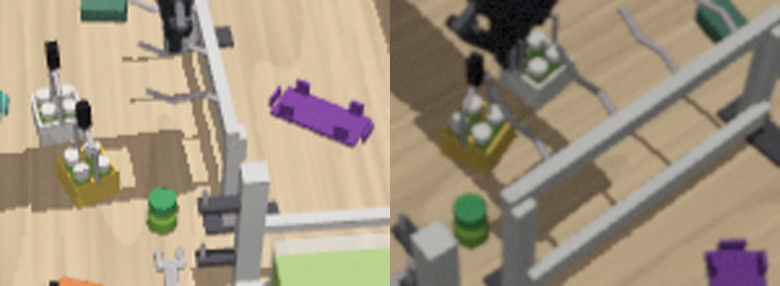

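View pics/w4.png

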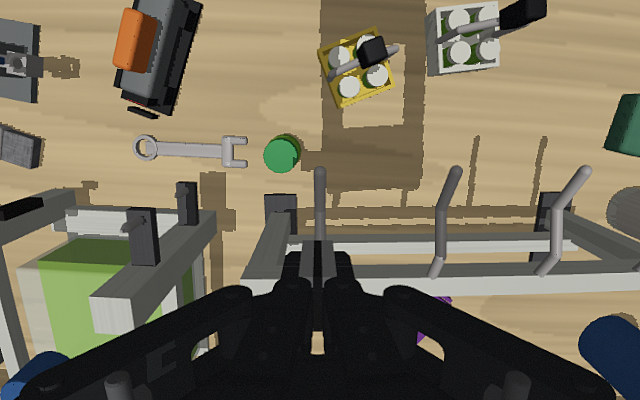

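```bash
python3 - <<'E'
from h import *
ctrl.servo_line((.46,.07,.30),speed=.2)
b=snap("side");a=snap("scene")
save(a,"s5.png",(280,130,400,250),5);save(b,"d5.png",(230,130,350,250),5)
w=snap("wrist"); save(w,"w5.png")
import pickle; pickle.dump(w,open("w5.pkl","wb"))
E
```

```text
(no output)
```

View pics/s5.png

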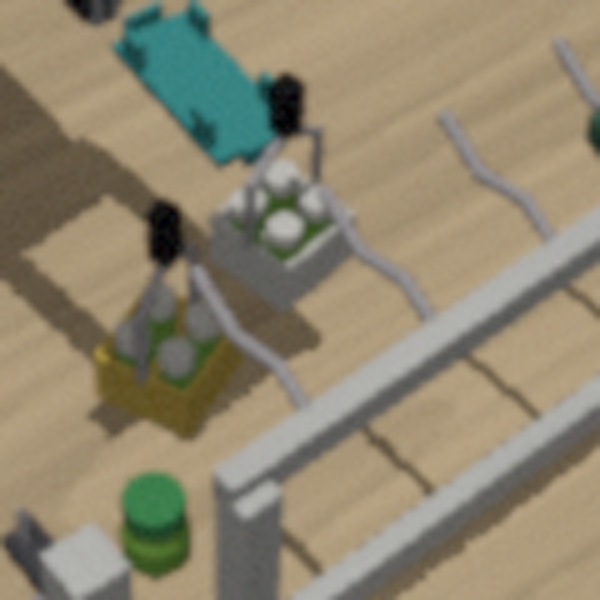

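View pics/d5.png

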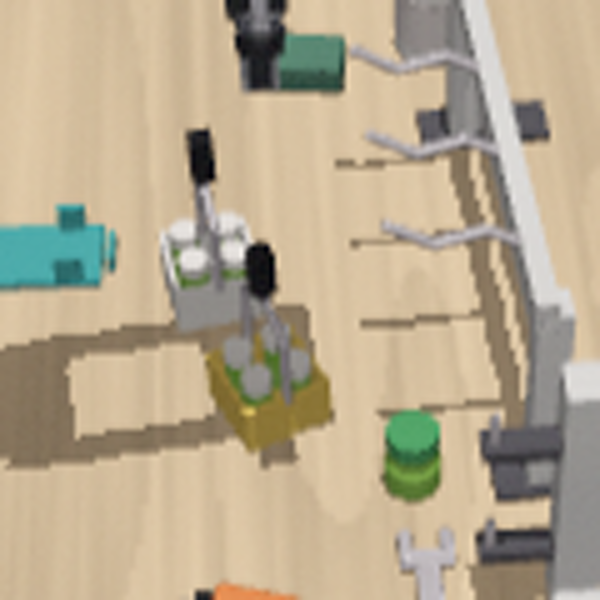

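View pics/w5.png

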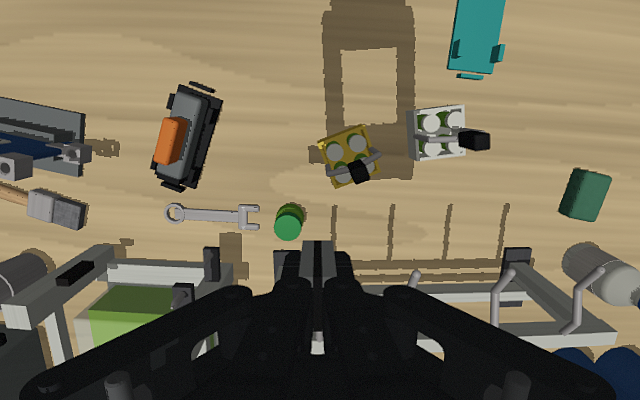

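```bash
python3 - <<'E'
from h import *
b=snap("side");a=snap("scene");w=snap("wrist")
print(telemetry.current_eef_pos(), telemetry.current_q())
for c in(a,b,w): print(proj(c,[[.5624,.0755,.238],[.46,.07,.30]]))
save(b,"d6.png"); print(telemetry.current_t())
E
```

```text
[0.46036397 0.06999654 0.29916664] [ 1.26203065e-01  9.47790804e-02  1.60780423e+00 -1.55098032e-05
  1.44062395e+00 -1.49862904e+00]
[[325.97967255 183.45848041]
 [299.33736232 141.82126419]]
[[315.8101535  166.76939437]
 [281.67865908 154.64633522]]
[[319.60462361 324.84205189]
 [320.50866482 232.58513693]]
10.0167
```

View pics/d6.png

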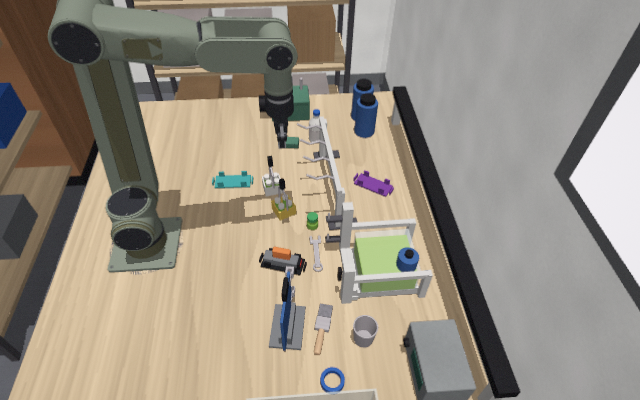

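```bash
python3 - <<'E'
from h import *
b=snap("side");a=snap("scene");w=snap("wrist")
P=[[.4604,.07,.2992]]
i=[]
for c in (a,b,w):
    u,v=proj(c,P)[0].astype(int); x0=max(0,u-35);y0=max(v-35,0)
    mark(c,P,"t.png",(x0,y0,x0+70,y0+70),3.7); i.append(cv2.imread("pics/t.png"))
cv2.imwrite("pics/tip.png",np.hstack(i)); print(proj(a,P))
E
```

```text
[[299.44430777 142.15098231]]
```

View pics/tip.png

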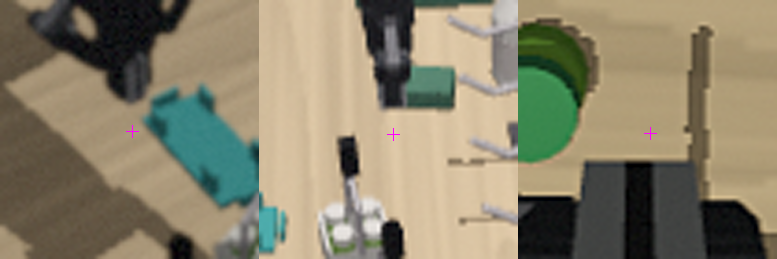

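```bash
python3 - <<'E'
from h import *
b=snap("side");a=snap("scene")
print(tri([(a,(298.3,133.5)),(b,(281.4,147.6))]))
ctrl.command_gripper(0.085); print(telemetry.current_opening())
w=snap("wrist"); save(w,"w6.png"); 
ctrl.command_gripper(0.03); print(telemetry.current_opening())
w=snap("wrist"); save(w,"w7.png");print(telemetry.current_t())
E
```

```text
(array([0.46050384, 0.06825963, 0.32912182]), [np.float64(4.026942179902822e-05), np.float64(4.026942179880718e-05)])
0.0852192670635094
0.030063973947899766
11.725
```

View pics/w6.png

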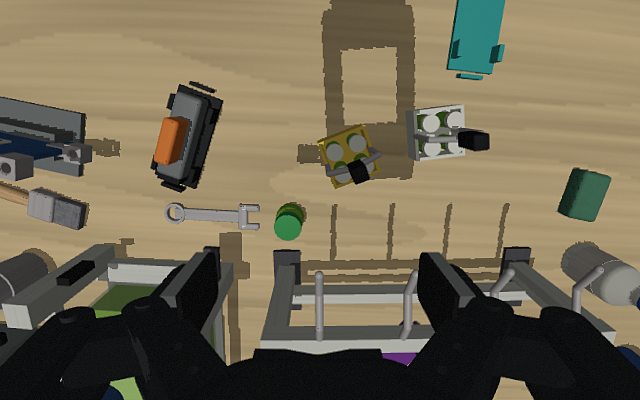

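View pics/w7.png

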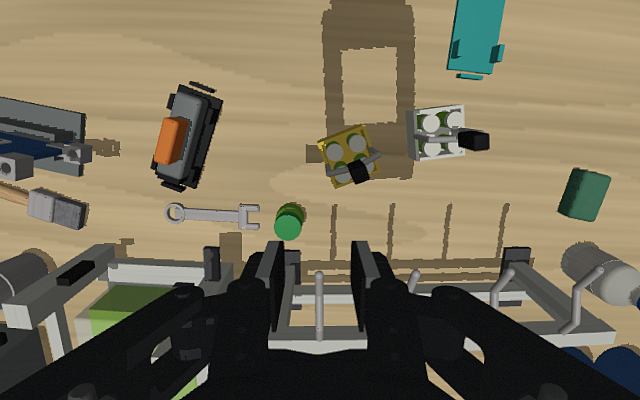

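```bash
cat >> h.py <<'E'
DZ=0.030   # finger tips really end 30 mm above the reported TCP
def tcpz(gz): return gz-.0187-DZ   # commanded z so that pads centre on height gz
def st(m=""): print(m,"t",round(telemetry.current_t(),2),"p",np.round(telemetry.current_eef_pos(),4),"F",np.round(telemetry.current_contact_force(),1),"op",round(telemetry.current_opening(),4))
E
python3 - <<'E'
from h import *
ctrl.command_gripper(0.085)
ctrl.goto((.4542,.1093,.20),down(114.6))
ctrl.servo_line((.4542,.1093,tcpz(.143)),speed=.12);st()
ctrl.command_gripper(0.0,force=50); st()
ctrl.servo_line((.4542,.1093,tcpz(.262)),speed=.12); st()
b=snap("side");a=snap("scene");w=snap("wrist")
im=[cv2.resize(x["pixels"][y0:y0+110,x0:x0+150,::-1],None,fx=2.6,fy=2.6,interpolation=cv2.INTER_CUBIC) for x,x0,y0 in[(b,220,110),(a,250,110)]]
cv2.imwrite("pics/lift.png",np.hstack(im)); save(w,"w8.png")
E
```

```text
t 13.85 p [0.4551 0.1094 0.0952] F [-0.7  0.6  1. ] op 0.0851
 t 14.48 p [0.4542 0.1094 0.0943] F [-0.1  0.9  1. ] op 0.0154
 t 15.62 p [0.4536 0.1091 0.2124] F [ 0.2  0.2 -2.1] op 0.0153
```

View pics/lift.png

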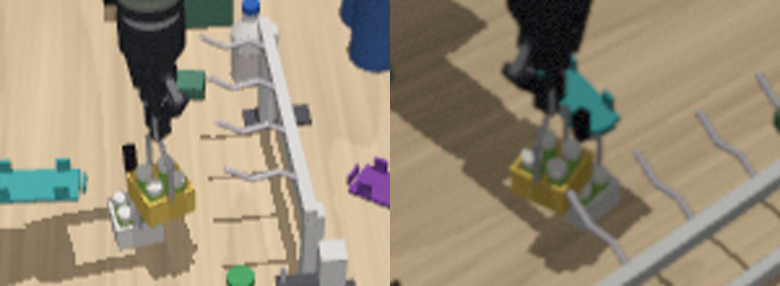

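View pics/w8.png

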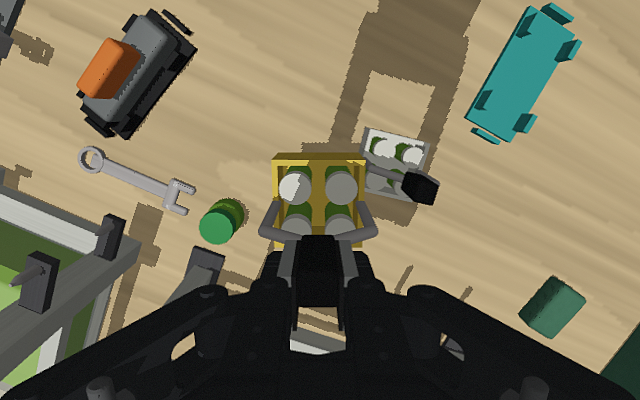

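```bash
python3 - <<'E'
from h import *
u=np.array([np.cos(np.radians(3.1)),np.sin(np.radians(3.1))]); S=np.array([.563,.0755])
p=S-.10*u; ctrl.servo_line((*p,.2075),speed=.15,ori=down(93.1))
ctrl.servo_line((*S,.2075),speed=.12); st()
b=snap("side");a=snap("scene");w=snap("wrist")
im=[cv2.resize(x["pixels"][y0:y0+110,x0:x0+150,::-1],None,fx=2.6,fy=2.6,interpolation=cv2.INTER_CUBIC) for x,x0,y0 in[(b,250,120),(a,280,140)]]
cv2.imwrite("pics/hang3b.png",np.hstack(im)); save(w,"w9.png")
E
```

```text
t 17.28 p [0.5623 0.0756 0.2074] F [ 0.5  0.5 -2.1] op 0.0151
```

View pics/hang3b.png

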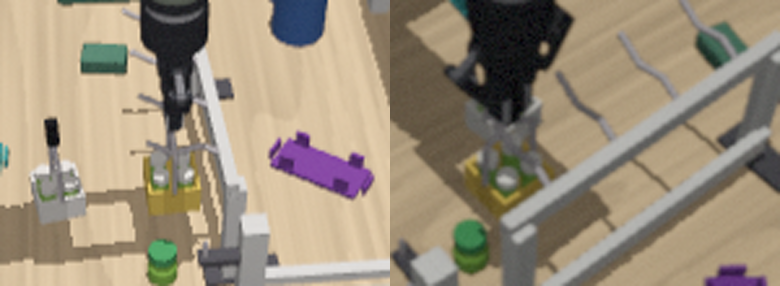

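View pics/w9.png

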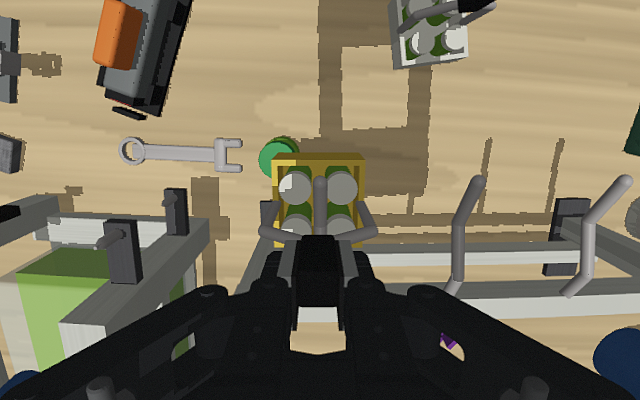

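```bash
python3 - <<'E'
from h import *
S=(.563,.0755)
for z in (.180,.176,.174,.172,.170,.168):
    ctrl.servo_line((*S,z),speed=.06); st()
    if telemetry.current_contact_force()[2]>0.3: break
ctrl.command_gripper(0.04); st()
b=snap("side");a=snap("scene")
im=[cv2.resize(x["pixels"][y0:y0+110,x0:x0+150,::-1],None,fx=2.6,fy=2.6,interpolation=cv2.INTER_CUBIC) for x,x0,y0 in[(b,250,120),(a,280,140)]]
cv2.imwrite("pics/hang3c.png",np.hstack(im))
E
```

```text
t 18.04 p [0.5628 0.0753 0.1797] F [ 0.   0.3 -2.1] op 0.015
 t 18.29 p [0.5646 0.0764 0.1767] F [ 3.7  3.2 -0.5] op 0.0152
 t 18.54 p [0.5653 0.0767 0.1758] F [3.5 4.6 4. ] op 0.0151
 t 18.9 p [0.5623 0.0751 0.1736] F [-0.5  0.9  0.7] op 0.0398
```

View pics/hang3c.png

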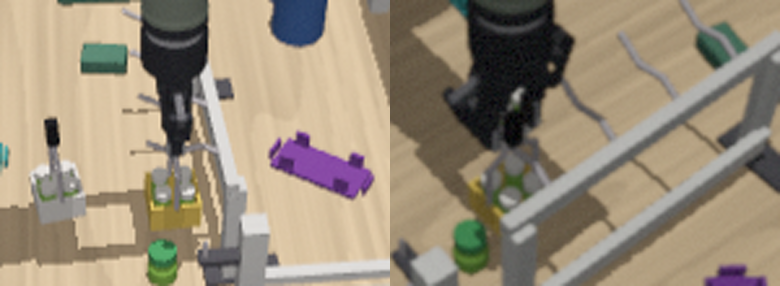

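```bash
python3 - <<'E'
from h import *
ctrl.command_gripper(0.085)
ctrl.servo_line((.563,.0755,.27),speed=.15)
ctrl.goto((.417,.2217,.22),down(100.4)); st()
b=snap("side");a=snap("scene");w=snap("wrist")
im=[cv2.resize(x["pixels"][y0:y0+110,x0:x0+150,::-1],None,fx=2.6,fy=2.6,interpolation=cv2.INTER_CUBIC) for x,x0,y0 in[(b,250,120),(a,280,140)]]
cv2.imwrite("pics/hang3d.png",np.hstack(im))
y=np.radians(10.4); c=np.array([.417,.2217])
e1=np.array([np.cos(y),np.sin(y)]);e2=np.array([-e1[1],e1[0]])
mark(w,[[*(c+i*.008*e1+j*.008*e2),.157] for i in(-1,1) for j in(-1,1)],"w10.png")
E
```

```text
t 21.17 p [0.418  0.2215 0.2202] F [ 0.4 -0.   0.1] op 0.0849
```

View pics/hang3d.png

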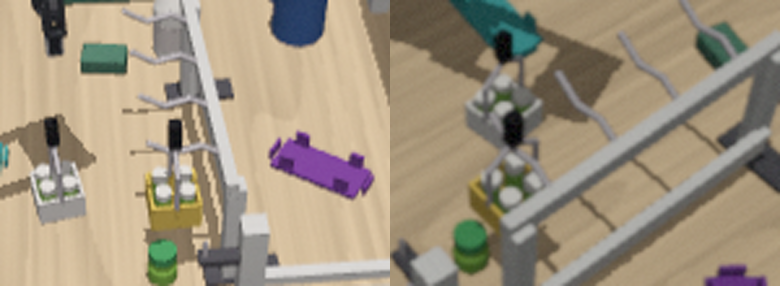

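View pics/w10.png

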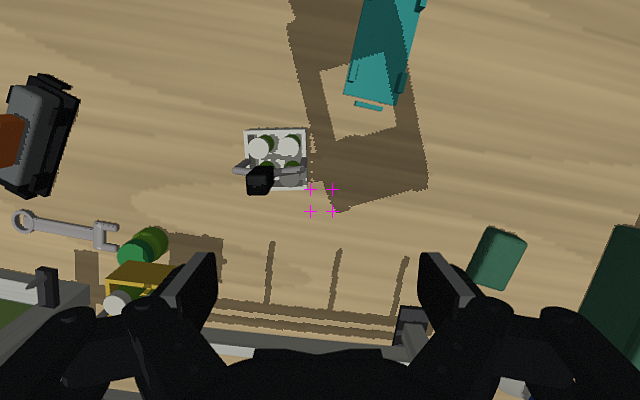

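```bash
python3 - <<'E'
from h import *
import pickle
b=snap("side");a=snap("scene");w=snap("wrist"); pickle.dump(w,open("w10.pkl","wb"))
save(w,"w11.png",(225,115,325,205),7); 
im=[cv2.resize(x["pixels"][y0:y0+60,x0:x0+60,::-1],None,fx=6.5,fy=6.5,interpolation=cv2.INTER_CUBIC) for x,x0,y0 in[(b,240,155),(a,295,145)]]
cv2.imwrite("pics/whi.png",np.hstack(im))
E
```

```text
(no output)
```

View pics/w11.png

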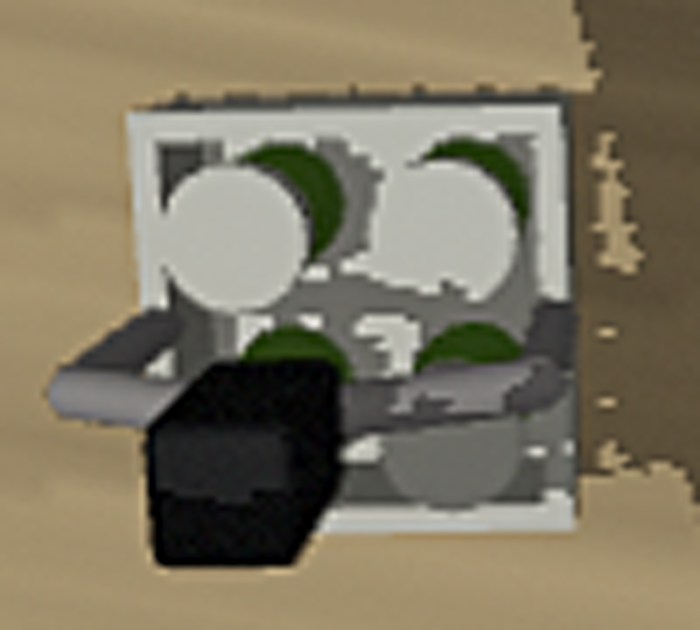

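View pics/whi.png

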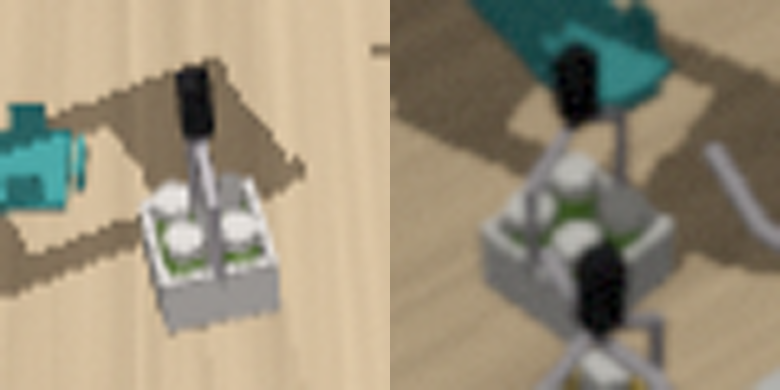

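```bash
python3 - <<'E'
from h import *
import pickle
w=pickle.load(open("w10.pkl","rb")); a=snap("scene");b=snap("side")
W=lambda u,v:(u/7+225-.4,v/7+115-.4)
X,e=tri([(a,(323.5,158.1)),(b,(270,171)),(w,W(245,465))]);print("c2",X,e)
P=np.array([onz(w,W(*p),.04) for p in [(128,113),(565,108),(575,525)]]);print(P,(P[0]+P[2])/2)
d=P[1]-P[0]; print(np.degrees(np.arctan2(d[1],d[0])),np.linalg.norm(d)); d=P[2]-P[1]; print(np.degrees(np.arctan2(d[1],d[0])),np.linalg.norm(d))
E
```

```text
c2 [0.41564742 0.17341798 0.13614734] [np.float64(0.0010387931924632481), np.float64(0.0008376661896150073), np.float64(0.0004449854769750531)]
[[0.3891626  0.13590664 0.04      ]
 [0.37715832 0.19913144 0.04      ]
 [0.43887049 0.21130617 0.04      ]] [0.41401654 0.1736064  0.04      ]
100.75058796763088 0.06435431241774678
11.160142230138026 0.06290163949346857
```

```bash
python3 - <<'E'
from h import *
c=(.4152,.1735)
ctrl.goto((*c,.20),down(101))
ctrl.servo_line((*c,tcpz(.143)),speed=.12);st()
ctrl.command_gripper(0.0,force=50); st()
if telemetry.current_opening()<.01: raise SystemExit
ctrl.servo_line((*c,.2075),speed=.12); st()
u=np.array([np.cos(np.radians(3.1)),np.sin(np.radians(3.1))]); S=np.array([.5567,.2463])
p=S-.10*u; ctrl.servo_line((*p,.2085),speed=.15,ori=down(93.1))
ctrl.servo_line((*S,.2085),speed=.12); st()
b=snap("side");a=snap("scene");w=snap("wrist")
im=[cv2.resize(x["pixels"][y0:y0+110,x0:x0+150,::-1],None,fx=2.6,fy=2.6,interpolation=cv2.INTER_CUBIC) for x,x0,y0 in[(b,250,80),(a,310,110)]]
cv2.imwrite("pics/hang1b.png",np.hstack(im)); save(w,"w12.png")
E
```

```text
t 22.93 p [0.4159 0.1739 0.095 ] F [-0.4  0.   0.9] op 0.0851
 t 23.56 p [0.4152 0.1736 0.0943] F [-0.   0.1  1.1] op 0.0151
 t 24.65 p [0.4146 0.1732 0.2067] F [-0.1 -0.4 -2.4] op 0.015
 t 26.31 p [0.5561 0.2461 0.2085] F [-0.5  0.2 -2.4] op 0.0152
```

View pics/hang1b.png

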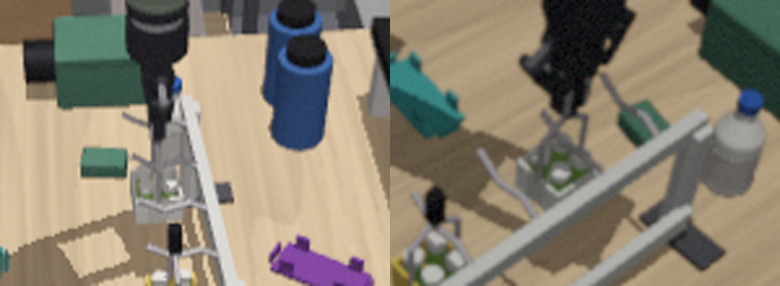

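View pics/w12.png

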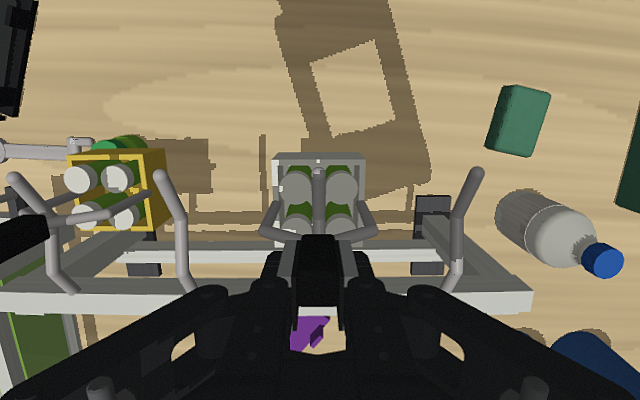

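```bash
python3 - <<'E'
from h import *
S=(.5567,.2463)
for z in (.181,.178,.176,.174,.172,.170,.168):
    ctrl.servo_line((*S,z),speed=.06); st()
    if telemetry.current_contact_force()[2]>0.3: break
ctrl.command_gripper(0.085)
ctrl.servo_line((*S,.27),speed=.15)
b=snap("side");a=snap("scene");w=snap("wrist")
im=[cv2.resize(x["pixels"][y0:y0+110,x0:x0+150,::-1],None,fx=2.6,fy=2.6,interpolation=cv2.INTER_CUBIC) for x,x0,y0 in[(b,250,80),(a,310,110)]]
cv2.imwrite("pics/hang1c.png",np.hstack(im)); save(w,"w13.png")
# towards door: high view
print(ctrl.ik((.45,-.30,.36),down(180)),ctrl.ik((.45,-.30,.36),down(0)))
E
```

```text
t 27.07 p [0.5567 0.2463 0.1808] F [-1.1 -0.5 -2.6] op 0.0152
 t 27.32 p [0.5567 0.2463 0.178 ] F [ 0.6 -0.5 -2. ] op 0.0151
 t 27.57 p [0.5568 0.2466 0.1762] F [ 0.3  1.4 -1.8] op 0.0153
 t 27.82 p [0.557  0.2469 0.1756] F [-2.5  0.6  5.5] op 0.015
[-6.09267714e-01  2.09435139e-01  1.32175383e+00 -4.44089210e-16
  1.61040368e+00  2.53232494e+00] [-6.09267714e-01  2.09435139e-01  1.32175383e+00 -4.44089210e-16
  1.61040368e+00 -6.09267714e-01]
```

View pics/hang1c.png

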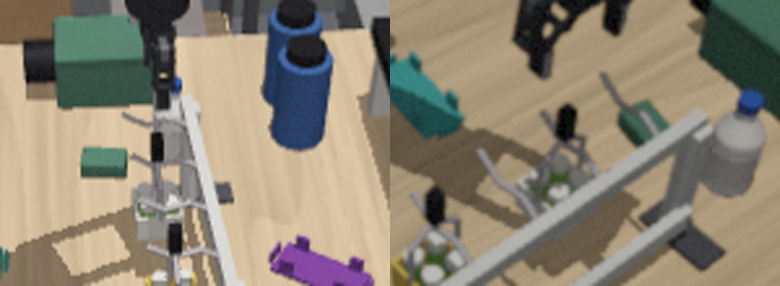

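View pics/w13.png

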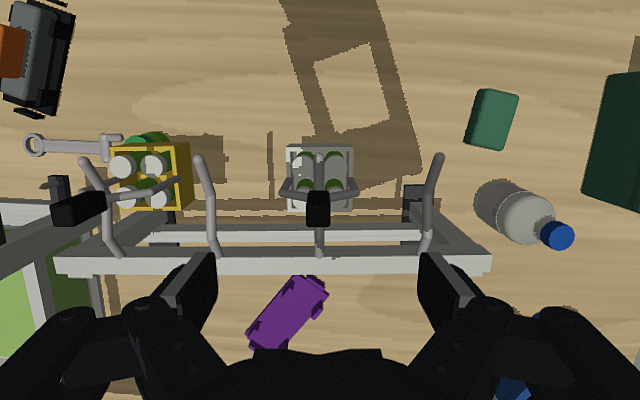

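```bash
python3 - <<'E'
from h import *
import pickle
ctrl.goto((.45,-.30,.33),down(0)); st()
w=snap("wrist"); save(w,"w14.png"); pickle.dump(w,open("w14.pkl","wb"))
E
```

```text
t 31.45 p [ 0.4505 -0.2993  0.3299] F [ 0.5 -0.3 -0.9] op 0.0852
```

View pics/w14.png

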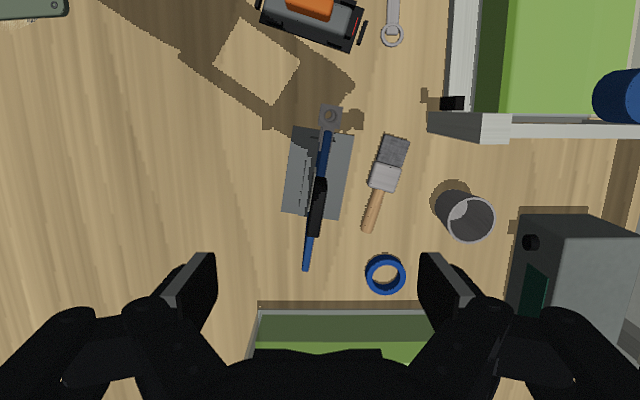

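```bash
python3 - <<'E'
from h import *
import pickle
w=pickle.load(open("w14.pkl","rb")); save(w,"w14a.png",(270,90,380,280),3.1)
E
```

```text
(no output)
```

View pics/w14a.png

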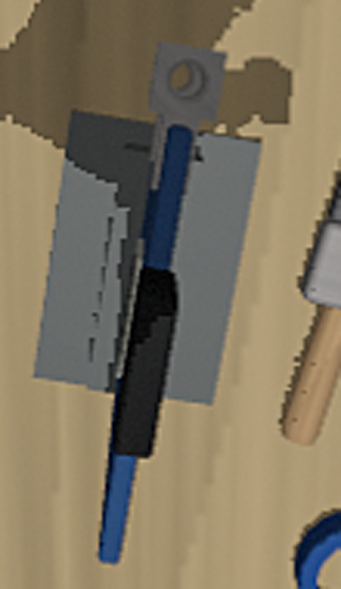

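```bash
python3 - <<'E'
from h import *
import pickle
w=pickle.load(open("w14.pkl","rb")); a=snap("scene");b=snap("side")
W=lambda u,v:(u/3.1+270-.3,v/3.1+90-.3)
B=lambda u,v:(u/3+110-.3,v/3+210-.3); D=lambda u,v:(u/3.5+240-.3,v/3.5+190-.3)
gz=.195
P=onz(w,W(110,558),gz-.02);Q=onz(w,W(181,125),gz-.02); print(P,Q,np.degrees(np.arctan2(*(Q-P)[[1,0]])),np.linalg.norm(Q-P))
k=onz(w,W(187,79),gz-.036); print("knu",k)
d=(Q-P)/np.linalg.norm(Q-P); print("grip from panel mid",(P+Q)/2, "from knuckle",k-.083*d)
# block z from multi view centre
print(tri([(a,B(150,97)),(b,D(159,347)),(w,W(146,362))]))
G=k-.083*d; G[2]=gz
e=np.array([d[1],-d[0],0])
Ps=[G+s*.006*e+t*.025*d+[0,0,.02] for s in(-1,1) for t in (-1,1)]+[G+t*.075*d+[0,0,-.02]+s*.004*e for t in(-1,1) for s in(-1,1)]
mark(w,Ps,"w14b.png",(270,90,380,280),3.1)
mark(b,Ps,"d14.png",(250,250,330,360),5)
mark(a,Ps,"a14.png",(120,220,220,310),5)
E
```

```text
[ 0.43849004 -0.4014462   0.175     ] [ 0.46159129 -0.25500038  0.175     ] 81.03568542559712 0.1482566843034228
knu [ 0.46389004 -0.24152975  0.159     ]
grip from panel mid [ 0.45004067 -0.32822329  0.175     ] from knuckle [ 0.45095704 -0.32351596  0.159     ]
(array([ 0.45122308, -0.32270489,  0.19795087]), [np.float64(0.0021461005667187246), np.float64(0.0009298567869314965), np.float64(0.001515478121546194)])
```

View pics/w14b.png

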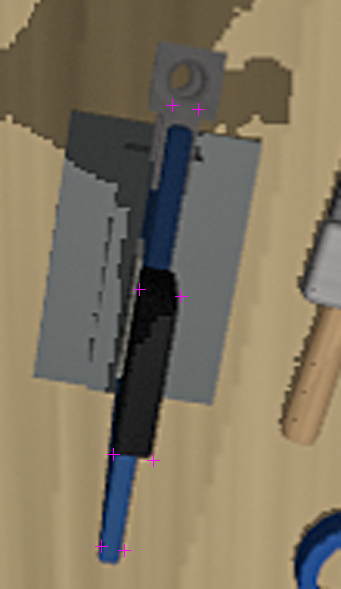

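View pics/a14.png

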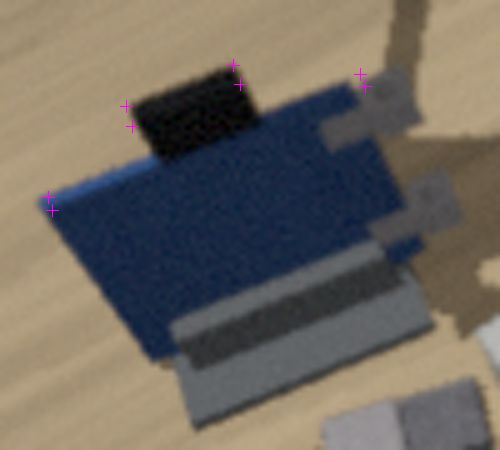

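```bash
python3 - <<'E'
from h import *
import pickle
c=(.4512,-.3235)
ctrl.goto((*c,.25),down(-9))
w=snap("wrist"); save(w,"w15.png")
ctrl.servo_line((*c,tcpz(.197)),speed=.1);st()
ctrl.command_gripper(0.0,force=90); st()
E
```

```text
t 33.24 p [ 0.4517 -0.3238  0.149 ] F [-0.4  0.5  0.4] op 0.0849
 t 33.91 p [ 0.4508 -0.3235  0.1485] F [-2.3  0.6  3.9] op 0.0106
```

View pics/w15.png

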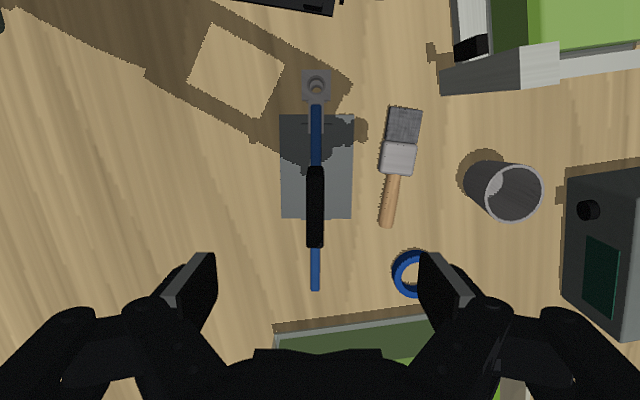

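```bash
python3 - <<'E'
from h import *
import pickle
c=(.4508,-.3235)
z0=.1485
ctrl.servo_line((*c,z0+.115),speed=.1);st()
ctrl.servo_line((.50,-.155,z0+.115),speed=.12,ori=down(2.5));st()
w=snap("wrist"); save(w,"w16.png"); pickle.dump(w,open("w16.pkl","wb"))
b=snap("side");a=snap("scene"); save(a,"a16.png",(150,150,350,320),4)
E
```

```text
t 35.21 p [ 0.4505 -0.3232  0.2627] F [-0.   0.1 -3.7] op 0.0111
 t 36.83 p [ 0.4998 -0.1556  0.2634] F [ 0.2  0.1 -3.8] op 0.011
```

View pics/w16.png

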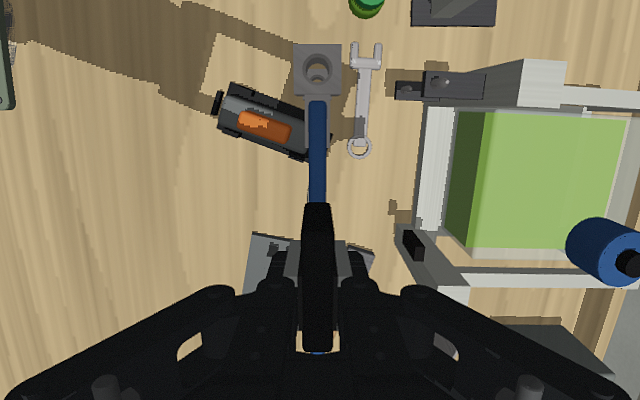

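View pics/a16.png

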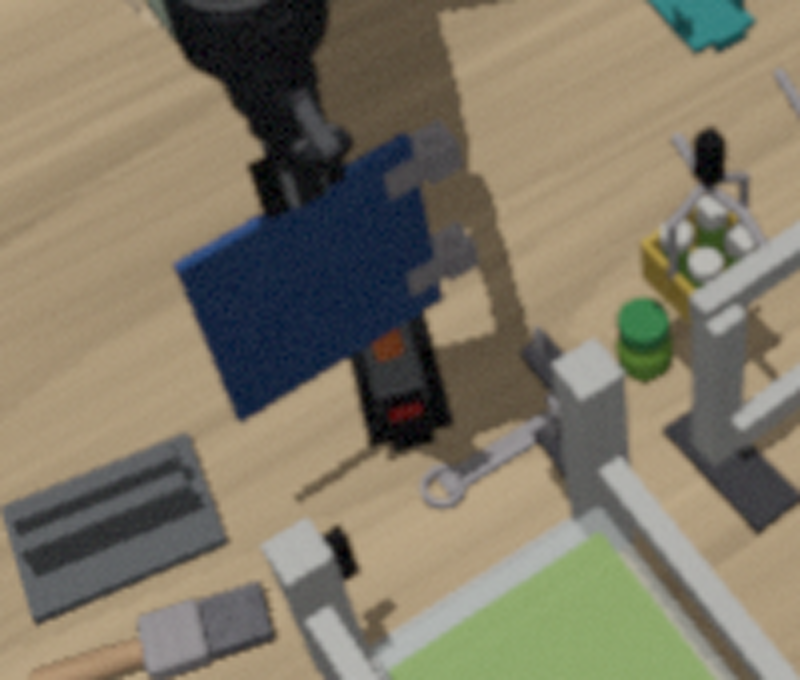

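```bash
python3 - <<'E'
from h import *
import pickle
w=pickle.load(open("w16.pkl","rb")); save(w,"w16a.png",(280,30,580,120),2.66); save(w,"w16c.png",(380,50,500,120),6.5); save(w,"w16b.png",(285,30,355,100),7)
E
```

```text
(no output)
```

View pics/w16c.png

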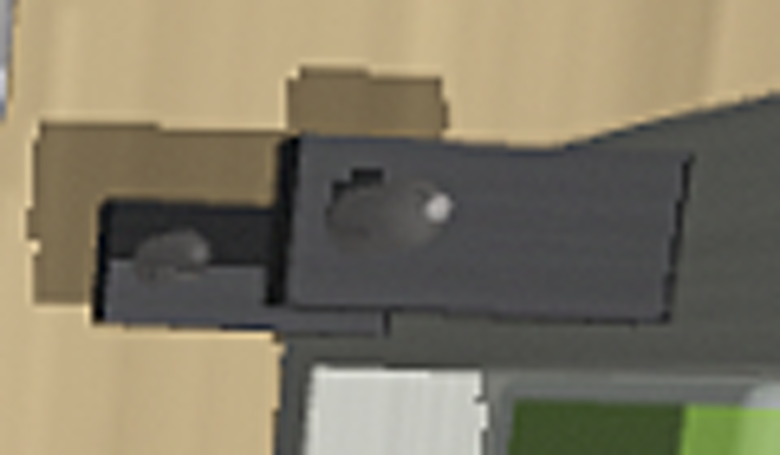

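View pics/w16b.png

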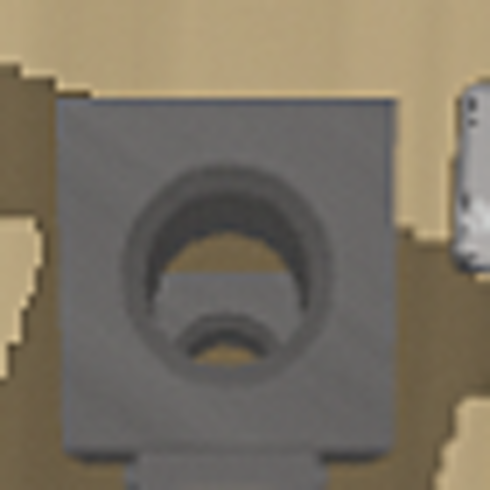

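```bash
python3 - <<'E'
from h import *
import pickle
w=pickle.load(open("w16.pkl","rb")); a=snap("scene");b=snap("side")
K=onz(w,((228.5)/7+285-.5,275.5/7+30-.5),.274); print("knuckle hole",K, "rel tcp", K-np.array([.4998,-.1556,.2634]))
pu=onz(w,(446.96,81.4),.186); pl=onz(w,(410.3,87.3),.086); print("pins",pu,pl)
B=lambda u,v:(u/3+110-.3,v/3+210-.3); D=lambda u,v:(u/3.5+240-.3,v/3.5+190-.3)
print(tri([(a,B(524,69)),(b,D(311,83)),(w,(446.96,81.4))]))
print(tri([(a,B(524,69)),(b,D(311,83))]))
# pins from station brackets: edges of upper bracket top z=.16 for yaw
C=lambda u,v:((u+.5)/6.5+380-.5,(v+.5)/6.5+50-.5)
for p in [(300,138),(285,303),(690,152),(668,320)]: print(onz(w,C(*p),.160))
for p in [(100,322),(380,335),(105,203)]: print(onz(w,C(*p),.060))
P=[onz(w,(313+2,100),.29-.0),]
# predicted lower knuckle hole top
Kl=K.copy(); Kl[2]-=.1; print((proj(w,[Kl])-[285,30]+.5)*7)
E
```

```text
knuckle hole [ 0.49701795 -0.07322167  0.274     ] rel tcp [-0.00278205  0.08237833  0.0106    ]
pins [ 0.58922696 -0.06797084  0.186     ] [ 0.58933653 -0.06679861  0.086     ]
(array([ 0.58982612, -0.06746553,  0.1821664 ]), [np.float64(0.0005314465012476919), np.float64(0.0008963809738153979), np.float64(0.0007675177971692676)])
(array([ 0.58910715, -0.06664958,  0.18070912]), [np.float64(0.0001964102231104031), np.float64(0.00019641022311032538)])
[ 0.58091144 -0.0587529   0.16      ]
[ 0.5812604  -0.07788508  0.16      ]
[ 0.62880932 -0.05749903  0.16      ]
[ 0.6290924  -0.07721628  0.16      ]
[ 0.58080173 -0.07808407  0.06      ]
[ 0.62780373 -0.07773044  0.06      ]
[ 0.57983976 -0.05927027  0.06      ]
[[228.95921442 378.06862274]]
```

```bash
python3 - <<'E'
from h import *
a=snap("scene");b=snap("side");w=snap("wrist")
save(b,"d17.png",(325,200,445,310),6.5); save(a,"a17.png",(210,230,370,390),3.7)
save(w,"w17.png",(380,40,640,320),2.1)
import pickle; pickle.dump((a,b,w),open("abw17.pkl","wb"))
E
```

```text
(no output)
```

View pics/d17.png

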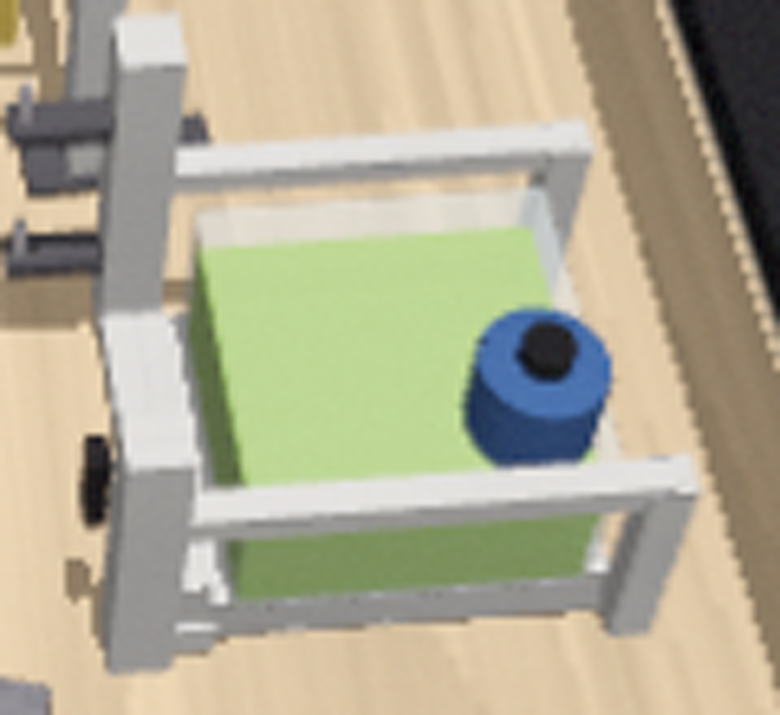

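View pics/a17.png

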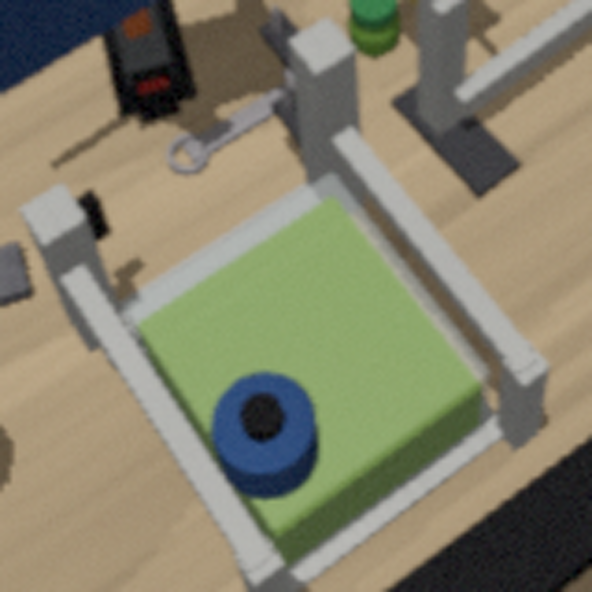

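View pics/w17.png

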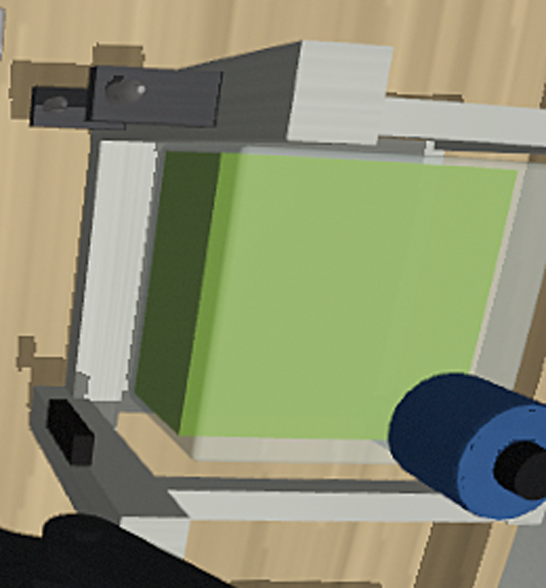

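```bash
python3 - <<'E'
from h import *
import pickle
a,b,w=pickle.load(open("abw17.pkl","rb"))
S=lambda u,v:((u+.5)/6.5+325-.5,(v+.5)/6.5+200-.5)
A=lambda u,v:((u+.5)/3.7+210-.5,(v+.5)/3.7+230-.5)
W=lambda u,v:((u+.5)/2.1+380-.5,(v+.5)/2.1+40-.5)
T={}
for n,s,d in [("rearh",(545,363),(588,127)),("frh",(355,45),(178,17)),]:
    X,e=tri([(a,A(*s)),(b,S(*d))]); T[n]=X; print(n,X.round(4),np.round(e,4))
d=T["rearh"]-T["frh"]; print(np.degrees(np.arctan2(d[1],d[0])))
# rails: direction from side, given z
for z in (.15,.16,.17):
  for p,q in [((180,180),(535,160)),((180,152),(588,125)),((190,525),(690,492)),((200,490),(690,458))]:
    P=onz(b,S(*p),z);Q=onz(b,S(*q),z);d=Q-P; print(z,np.degrees(np.arctan2(d[1],d[0])).round(2),end=" ")
  for p,q in [((335,142),(512,372)),((350,133),(540,360)),((66,285),(250,580)),((85,265),(280,560))]:
    P=onz(a,A(*p),z);Q=onz(a,A(*q),z);d=Q-P; print(z,np.degrees(np.arctan2(d[1],d[0])).round(2),end=" ")
  print()
# wrist, lines
for p,q,z in [((380,100),(546,108),.16),((385,142),(546,150),.16),((170,490),(390,492),.16),((190,518),(390,518),.16),((98,140),(78,400),.03),((157,143),(127,400),.03),((300,41),(390,45),.21),((287,138),(377,143),.21)]:
    P=onz(w,W(*p),z);Q=onz(w,W(*q),z);d=Q-P; print("w",np.degrees(np.arctan2(d[1],d[0])).round(2),P.round(3),Q.round(3))
E
```

```text
rearh [ 0.8595 -0.0575  0.1226] [0.0032 0.0032]
frh [ 0.6577 -0.0518  0.2112] [0.0025 0.0025]
-1.6129455502341836
0.15 -0.12 0.15 0.63 0.15 0.22 0.15 0.21 0.15 -0.23 0.15 1.68 0.15 -0.01 0.15 0.85 
0.16 -0.12 0.16 0.63 0.16 0.22 0.16 0.21 0.16 -0.23 0.16 1.68 0.16 -0.01 0.16 0.85 
0.17 -0.12 0.17 0.63 0.17 0.22 0.17 0.21 0.17 -0.23 0.17 1.68 0.17 -0.01 0.17 0.85 
w 2.01 [ 0.693 -0.064  0.16 ] [ 0.764 -0.061  0.16 ]
w 1.57 [ 0.698 -0.079  0.16 ] [ 0.768 -0.077  0.16 ]
w 0.95 [ 0.635 -0.23   0.16 ] [ 0.737 -0.228  0.16 ]
w 1.29 [ 0.646 -0.243  0.16 ] [ 0.74  -0.241  0.16 ]
w -87.43 [ 0.625 -0.083  0.03 ] [ 0.632 -0.236  0.03 ]
w -88.61 [ 0.659 -0.083  0.03 ] [ 0.662 -0.235  0.03 ]
w 2.05 [ 0.628 -0.053  0.21 ] [ 0.658 -0.052  0.21 ]
w 0.75 [ 0.629 -0.082  0.21 ] [ 0.66  -0.081  0.21 ]
```

```bash
python3 - <<'E'
from h import *
import pickle
pin=np.array([.5893,-.0677]); u=np.array([np.cos(np.radians(1)),np.sin(np.radians(1))])
rel=R.from_euler('z',-1.5,degrees=True).apply([-.0028,.0824,0])[:2]
t=pin-.05*u-rel; print(rel,t)
ctrl.servo_line((*t,.2634),speed=.1,ori=down(1.0))
ctrl.servo_line((*t,.2234),speed=.08);st()
w=snap("wrist"); save(w,"w18.png",(260,20,500,200),3.3); pickle.dump(w,open("w18.pkl","wb"))
b=snap("side");a=snap("scene")
im=[cv2.resize(x["pixels"][y0:y0+110,x0:x0+120,::-1],None,fx=3.2,fy=3.2,interpolation=cv2.INTER_CUBIC) for x,x0,y0 in[(b,270,180),(a,200,190)]]
cv2.imwrite("pics/d18.png",np.hstack(im))
E
```

```text
[-0.00064206  0.08244506] [ 0.53994968 -0.15101768]
 t 38.42 p [ 0.5401 -0.1511  0.2238] F [-0.3 -0.5 -3.3] op 0.0107
```

View pics/w18.png

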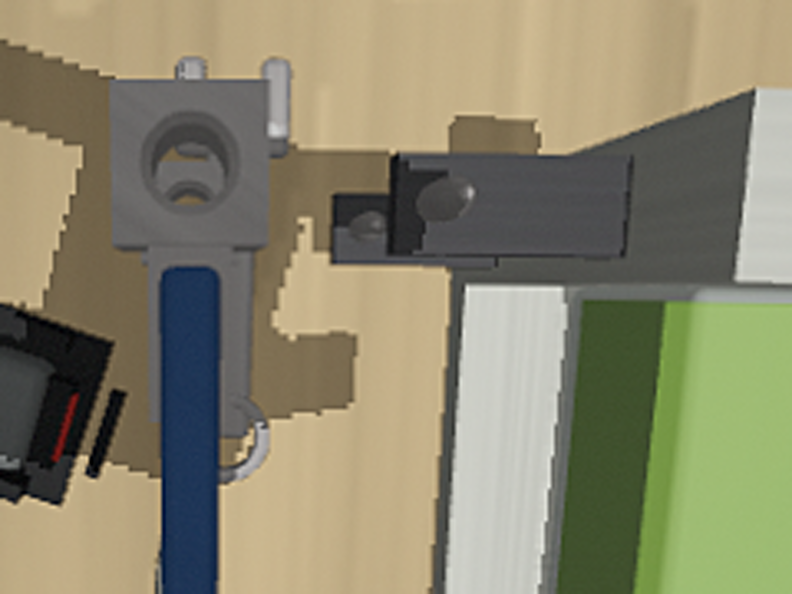

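View pics/d18.png

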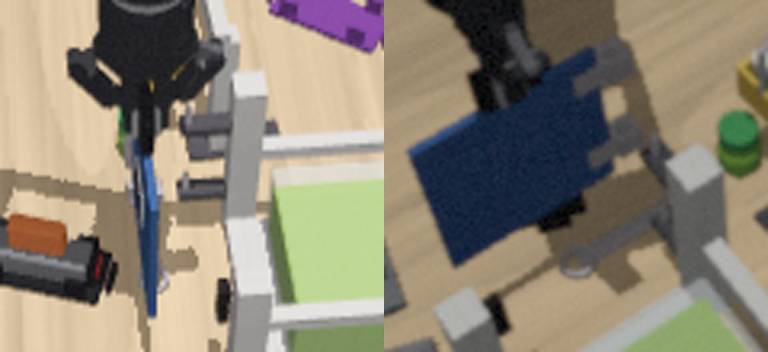

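```bash
python3 - <<'E'
from h import *
import pickle
w=pickle.load(open("w18.pkl","rb")); save(w,"w18a.png",(290,40,410,110),6.6)
C=lambda u,v:((u+.5)/3.3+260-.5,(v+.5)/3.3+20-.5)
for n,p,z in [("k",(190,163),.234),("pin",(463,192),.186),("low",(379,226),.086)]: print(n,onz(w,C(*p),z))
pin=np.array([.5893,-.0677])
th=np.linspace(0,6.28,13)
Ps=[[pin[0],pin[1],.160],[pin[0],pin[1],.186],[pin[0],pin[1],.086],[pin[0],pin[1],.060]]
mark(w,Ps,"w18b.png",(290,40,410,110),6.6)
E
```

```text
k [ 0.53946483 -0.06875022  0.234     ]
pin [ 0.58876408 -0.06770849  0.186     ]
low [ 0.58999478 -0.06848271  0.086     ]
```

View pics/w18b.png

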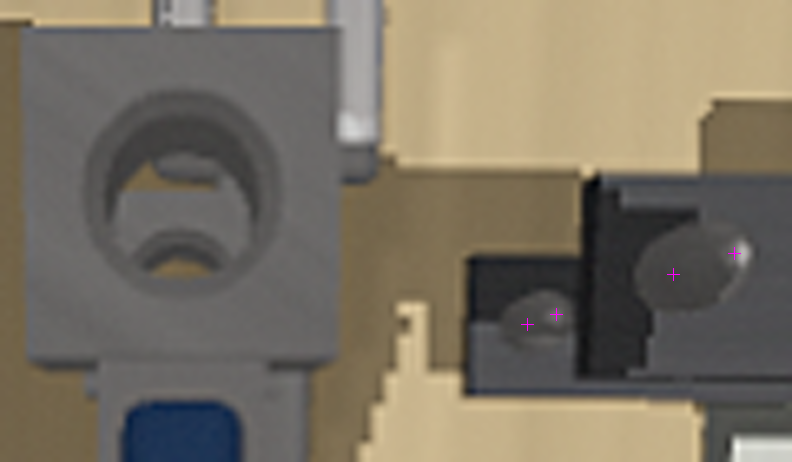

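```bash
python3 - <<'E'
from h import *
import pickle
t=np.array([.53995,-.15102])+.05*np.array([np.cos(np.radians(1)),np.sin(np.radians(1))])
ctrl.servo_line((*t,.2234),speed=.05);st()
w=snap("wrist"); save(w,"w19.png",(280,20,400,140),5); pickle.dump(w,open("w19.pkl","wb"))
mark(w,[[.5893,-.0677,.186],[.5893,-.0677,.234]],"w19b.png",(280,20,400,140),5)
E
```

```text
t 39.73 p [ 0.5896 -0.1502  0.2234] F [-0.5  0.4 -4. ] op 0.011
```

View pics/w19.png

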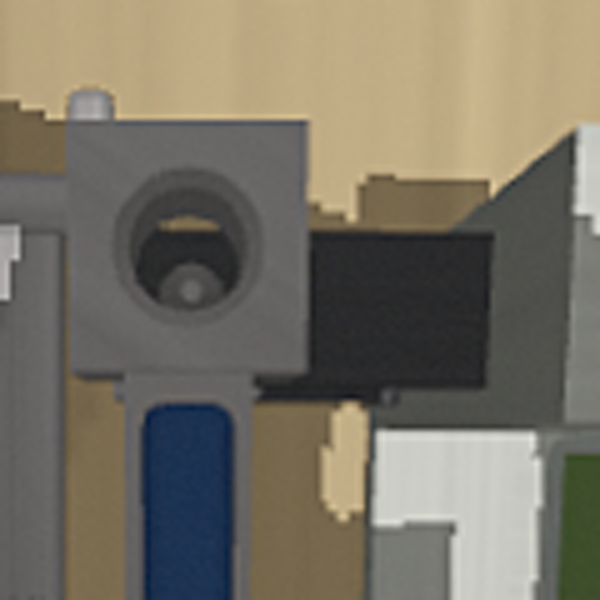

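View pics/w19b.png

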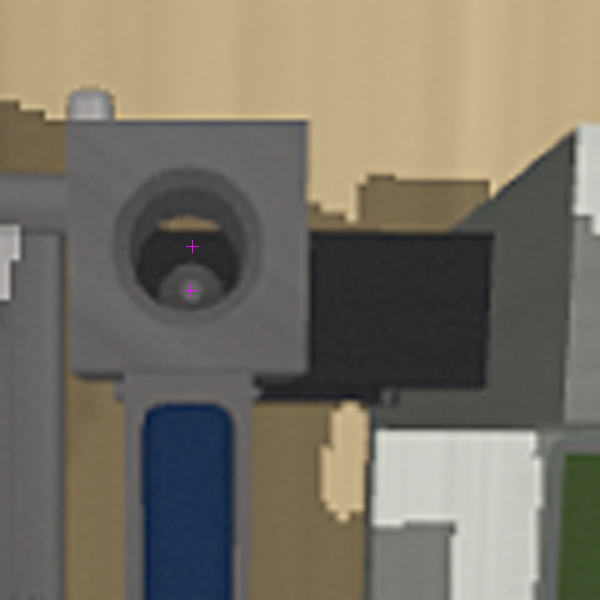

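```bash
python3 - <<'E'
from h import *
t=np.array([.58995+.0003,-.15015])
for z in np.arange(.205,.164,-.004):
    ctrl.servo_line((*t,z),speed=.04); f=telemetry.current_contact_force(); st()
    if f[2]>3 or np.hypot(f[0],f[1])>12: break
w=snap("wrist"); save(w,"w20.png",(260,0,420,140),4.5)
b=snap("side");a=snap("scene")
im=[cv2.resize(x["pixels"][y0:y0+110,x0:x0+120,::-1],None,fx=3.2,fy=3.2,interpolation=cv2.INTER_CUBIC) for x,x0,y0 in[(b,290,180),(a,220,200)]]
cv2.imwrite("pics/d20.png",np.hstack(im))
E
```

```text
t 40.38 p [ 0.5903 -0.1502  0.2049] F [ 0.1  0.4 -3.3] op 0.0107
 t 40.63 p [ 0.5901 -0.1501  0.2008] F [-0.3 -0.2 -4. ] op 0.0106
 t 40.88 p [ 0.59   -0.1501  0.1966] F [ 0.1 -0.4 -3. ] op 0.011
 t 41.13 p [ 0.59   -0.1501  0.1926] F [ 0.5  0.2 -4.4] op 0.0106
 t 41.38 p [ 0.59   -0.1501  0.1886] F [-0.1 -0.6 -2.6] op 0.011
 t 41.63 p [ 0.59   -0.1501  0.1846] F [ 0.3 -0.4 -3.4] op 0.0111
 t 41.88 p [ 0.59   -0.1501  0.1806] F [ 1.2  0.7 -2.6] op 0.0105
 t 42.13 p [ 0.59   -0.1501  0.1766] F [-1.2 -0.3 -3.2] op 0.011
 t 42.38 p [ 0.5908 -0.1502  0.1734] F [ 0.6 -0.3 -1.5] op 0.0109
 t 42.63 p [ 0.5914 -0.1515  0.1721] F [-0.6 -4.  10.1] op 0.0108
```

View pics/w20.png

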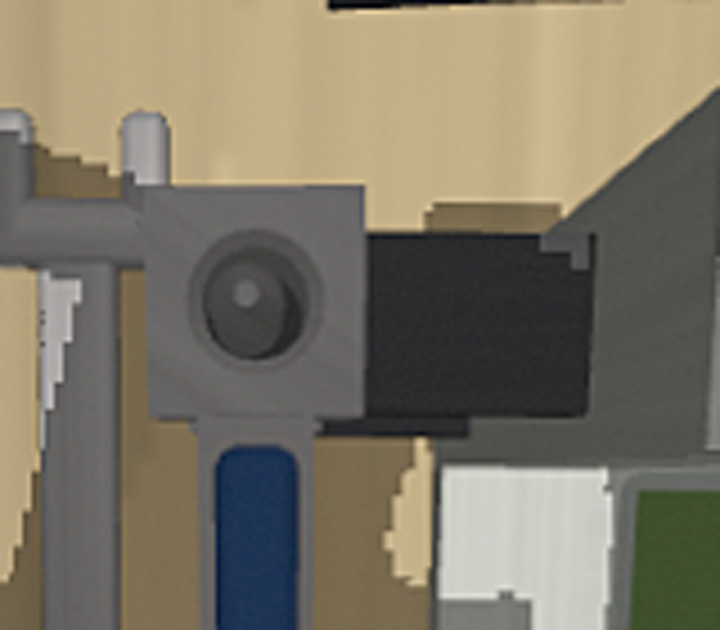

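View pics/d20.png

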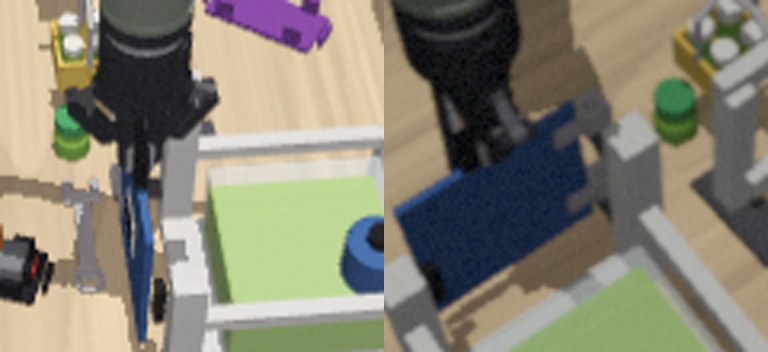

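```bash
python3 - <<'E'
from h import *
import pickle
p=telemetry.current_eef_pos()
ctrl.command_gripper(0.03); st()
ctrl.command_gripper(0.085); st()
ctrl.servo_line((p[0],p[1],.27),speed=.12);st()
w=snap("wrist"); save(w,"w21.png"); pickle.dump(w,open("w21.pkl","wb"))
ctrl.goto((.44,-.11,.24),down(70))
w=snap("wrist"); save(w,"w22.png"); pickle.dump(w,open("w22.pkl","wb"))
b=snap("side");a=snap("scene");st()
im=[cv2.resize(x["pixels"][y0:y0+110,x0:x0+120,::-1],None,fx=3.2,fy=3.2,interpolation=cv2.INTER_CUBIC) for x,x0,y0 in[(b,290,180),(a,220,200)]]
cv2.imwrite("pics/d21.png",np.hstack(im))
E
```

```text
t 43.11 p [ 0.5901 -0.15    0.1687] F [ 0.6 -0.5  0.6] op 0.0303
 t 43.69 p [ 0.5903 -0.1502  0.169 ] F [-0.9 -0.3 -0. ] op 0.0849
 t 44.68 p [ 0.5909 -0.1513  0.2691] F [-0.5  0.2 -0.7] op 0.0851
 t 45.99 p [ 0.4406 -0.1102  0.2399] F [-0.4 -0.3 -0.5] op 0.0848
```

View pics/w21.png

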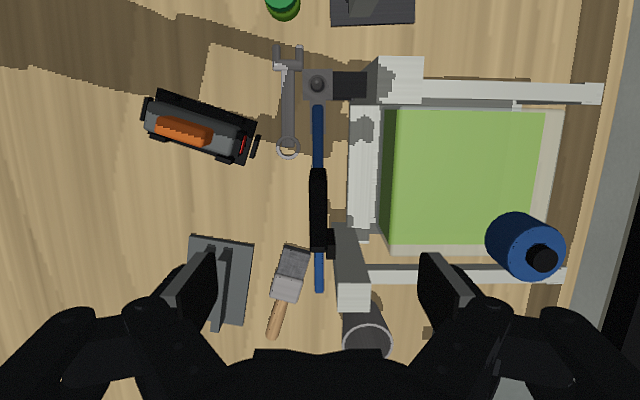

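View pics/w22.png

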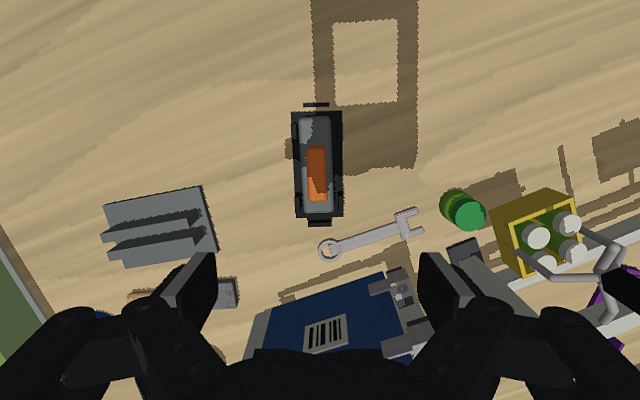

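View pics/d21.png

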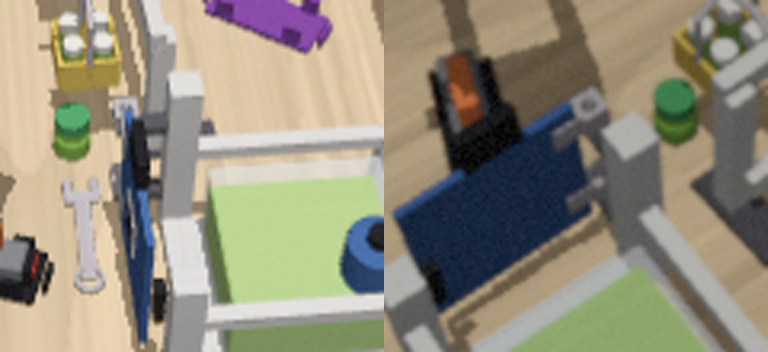

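```bash
python3 - <<'E'
from h import *
import pickle
w=pickle.load(open("w22.pkl","rb")); save(w,"w22a.png",(270,90,370,240),4)
save(w,"w22b.png",(240,250,430,360),4)
E
```

```text
(no output)
```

View pics/w22a.png

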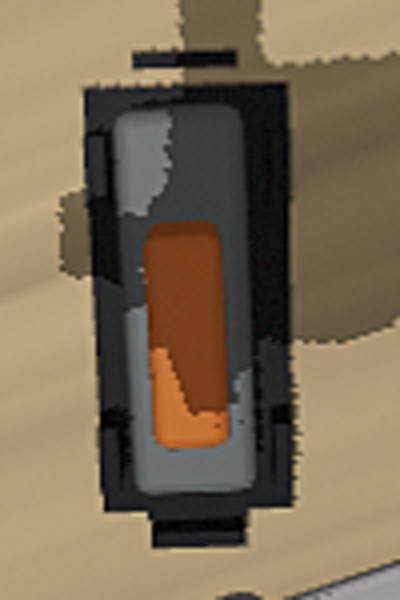

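View pics/w22b.png

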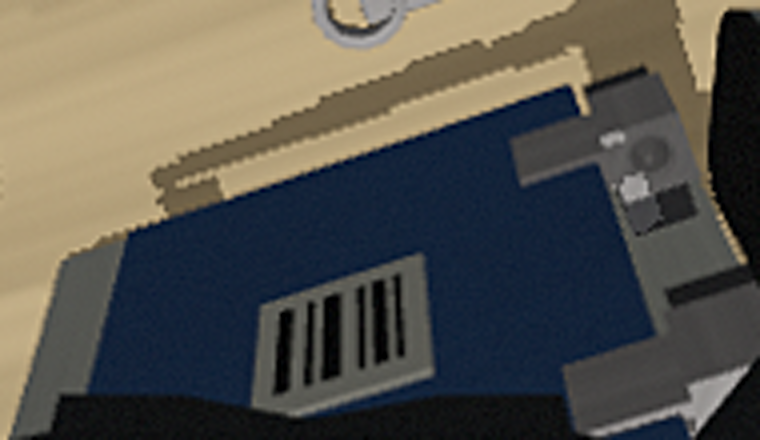

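```bash
python3 - <<'E'
from h import *
import pickle
w=pickle.load(open("w22.pkl","rb"))
C=lambda u,v:((u+.5)/4+270-.5,(v+.5)/4+90-.5)
def L(p,q,z):
    P=onz(w,C(*p),z);Q=onz(w,C(*q),z);d=Q-P; print(z,P.round(4),Q.round(4),np.degrees(np.arctan2(d[1],d[0])).round(2),np.linalg.norm(d).round(4))
    return P,Q
a,b=L((148,238),(157,447),.076);c,d=L((218,235),(228,440),.076); print("rib",(a+b+c+d)/4)
a,b=L((115,110),(135,490),.04);c,d=L((243,105),(256,485),.04); print("body",(a+b+c+d)/4)
a,b=L((85,88),(107,510),.008);c,d=L((288,84),(295,505),.008); print("plate",(a+b+c+d)/4)
print(proj(w,[[.585,-.157,.125]]))
print("tag z from y", [onz(w,(325.4-.4,333.9-.4),z).round(4) for z in (.115,.125,.135)])
# knuckle top hole: pin tip
E
```

```text
0.076 [ 0.4124 -0.1128  0.076 ] [ 0.4637 -0.1295  0.076 ] -18.06 0.0539
0.076 [ 0.4177 -0.0962  0.076 ] [ 0.4682 -0.1116  0.076 ] -16.97 0.0528
rib [ 0.44047672 -0.11250964  0.076     ]
0.04 [ 0.3808 -0.1116  0.04  ] [ 0.4826 -0.1443  0.04  ] -17.79 0.107
0.04 [ 0.3913 -0.0789  0.04  ] [ 0.4932 -0.111   0.04  ] -17.5 0.1068
body [ 0.43697489 -0.1114522   0.04      ]
0.008 [ 0.3721 -0.1196  0.008 ] [ 0.4947 -0.1597  0.008 ] -18.12 0.1289
0.008 [ 0.3913 -0.0638  0.008 ] [ 0.5134 -0.1036  0.008 ] -18.05 0.1284
plate [ 0.44286486 -0.1116462   0.008     ]
[[324.31478846 333.35636607]]
tag z from y [array([ 0.5925, -0.1588,  0.115 ]), array([ 0.5854, -0.1564,  0.125 ]), array([ 0.5782, -0.1541,  0.135 ])]
```

```bash
python3 - <<'E'
from h import *
import pickle
c=(.441,-.1123)
ctrl.goto((*c,.12),down(72.2))
ctrl.servo_line((*c,tcpz(.066)),speed=.08);st()
ctrl.command_gripper(0.0,force=60); st()
z0=telemetry.current_eef_pos()[2]
ctrl.servo_line((*c,z0+.12),speed=.1);st()
w=snap("wrist"); save(w,"w23.png"); pickle.dump(w,open("w23.pkl","wb"))
E
```

```text
t 47.98 p [ 0.4414 -0.1124  0.0177] F [-0.   0.5  0.1] op 0.0852
 t 48.58 p [ 0.441  -0.1123  0.0174] F [0.1 0.7 2.9] op 0.0189
 t 49.93 p [ 0.4405 -0.1122  0.1368] F [-0.2  0.2 -2.8] op 0.0192
```

View pics/w23.png

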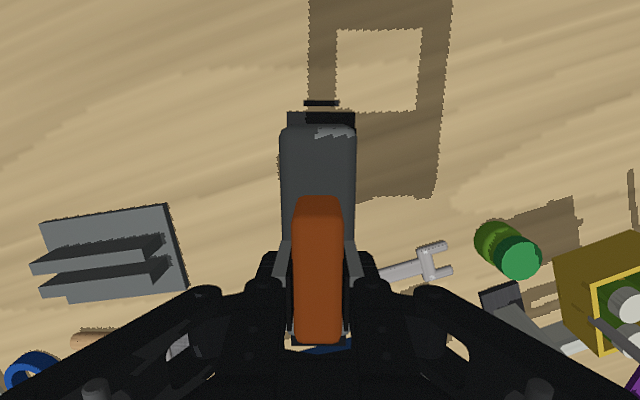

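```bash
python3 - <<'E'
from h import *
ctrl.servo_line((.415,-.160,.1184),speed=.1,ori=down(91.0));st()
b=snap("side");a=snap("scene")
im=[cv2.resize(x["pixels"][y0:y0+110,x0:x0+120,::-1],None,fx=3.2,fy=3.2,interpolation=cv2.INTER_CUBIC) for x,x0,y0 in[(b,250,180),(a,200,180)]]
cv2.imwrite("pics/d24.png",np.hstack(im))
n=np.array([.475,-.159,.125]); t=np.array([.585,-.157,.125])
mark(b,[n,t],"d24b.png",(250,180,370,290),6); mark(a,[n,t],"a24b.png",(200,170,320,280),6)
ctrl.pause(2.0); st()
E
```

```text
t 50.71 p [ 0.4151 -0.1599  0.1183] F [-0.1  0.1 -1.7] op 0.0188
 t 52.81 p [ 0.415  -0.16    0.1184] F [ 0.3 -0.4 -2.8] op 0.019
```

View pics/d24b.png

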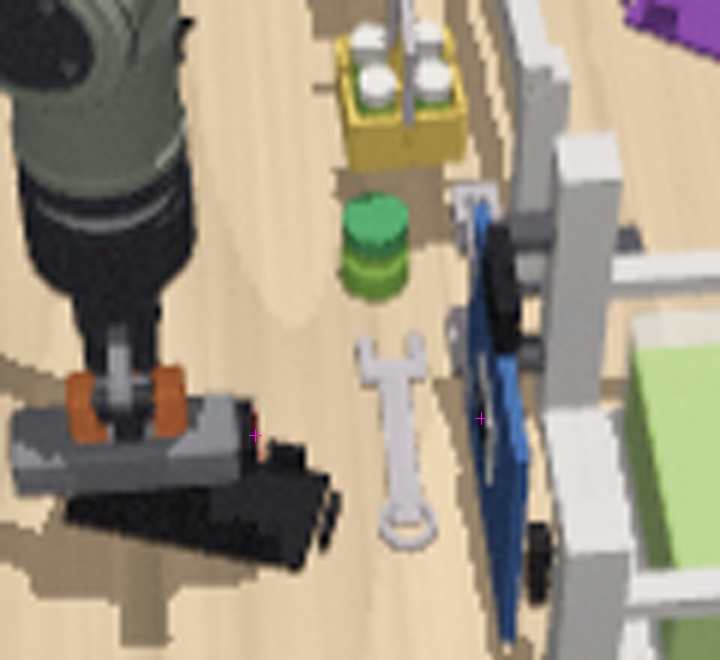

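View pics/a24b.png

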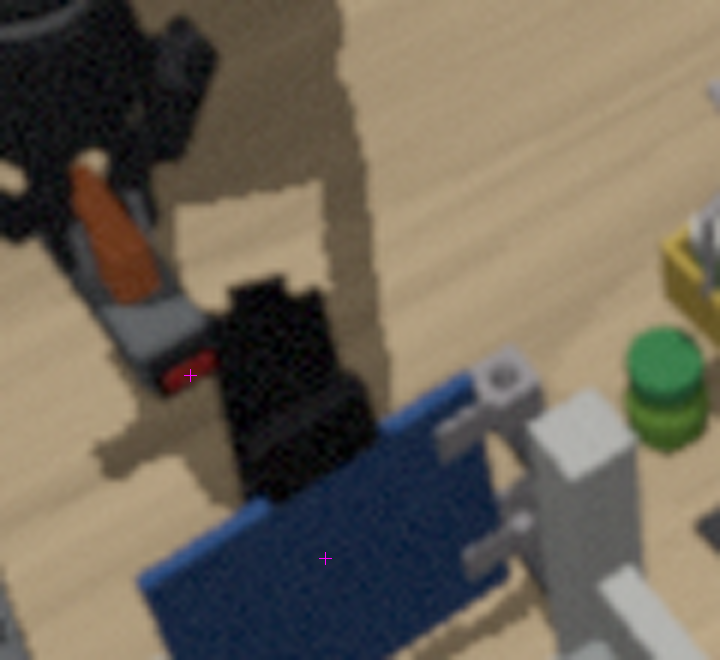

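```bash
python3 - <<'E'
from h import *
import pickle
b=snap("side");a=snap("scene");w=snap("wrist"); pickle.dump((a,b,w),open("abw25.pkl","wb"))
y=np.radians(1); u=np.array([np.cos(y),np.sin(y),0]); v=np.array([-u[1],u[0],0]); 
g=np.array([.415,-.160,.159])
Ps=[g+x*u+yy*v+[0,0,z] for x in(-.06,.06) for yy in(-.018,.018) for z in(-.05,-.018)]+[g+x*u+yy*v+[0,0,z] for x in(-.028,.028) for yy in(-.01,.01) for z in(.018,)]
mark(b,Ps,"d25.png",(245,230,305,270),13); mark(a,Ps,"a25.png",(200,190,245,240),12); mark(w,Ps,"w25.png")
E
```

```text
(no output)
```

View pics/d25.png

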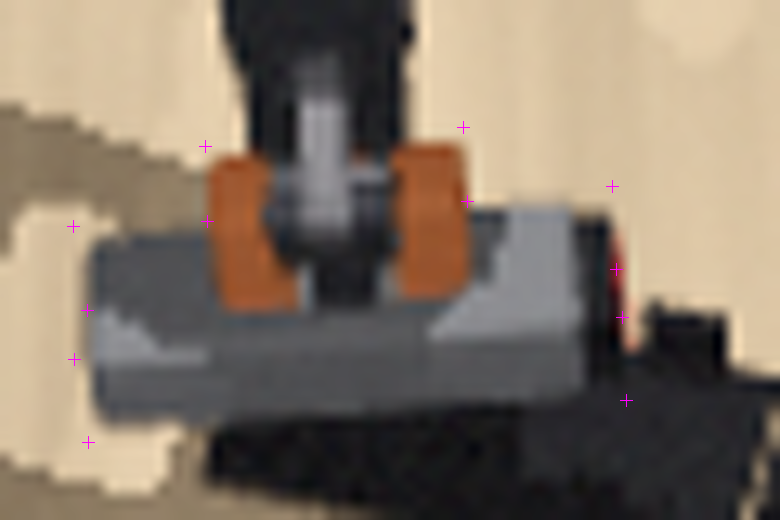

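View pics/a25.png

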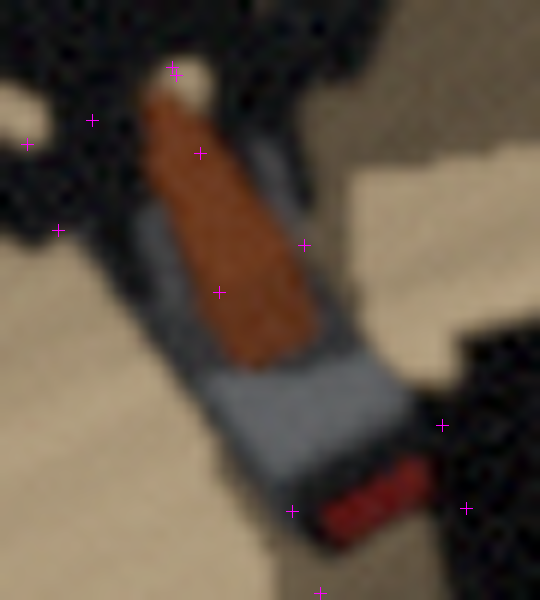

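View pics/w25.png

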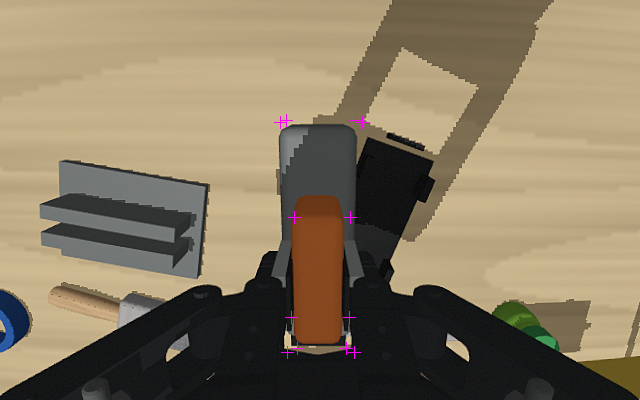

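```bash
python3 - <<'E'
from h import *
c=(.441,-.1123)
ctrl.servo_line((*c,.1374),speed=.1,ori=down(72.2));st()
ctrl.servo_line((*c,.05),speed=.1);st()
for z in (.03,.024,.0205,.018,.017,.016):
    ctrl.servo_line((*c,z),speed=.05);st()
    if telemetry.current_contact_force()[2]>2: break
ctrl.command_gripper(0.04);st()
ctrl.command_gripper(0.085)
ctrl.servo_line((*c,.16),speed=.12)
w=snap("wrist"); save(w,"w26.png",(220,60,440,260),3.5)
ctrl.goto((.36,-.25,.33),down(72.2)); st()
b=snap("side");a=snap("scene")
save(a,"a26.png",(150,120,470,330),2.5);save(b,"d26.png",(220,100,440,320),2.7)
E
```

```text
t 53.68 p [ 0.4407 -0.1124  0.1372] F [-0.3 -0.7 -1.7] op 0.0189
 t 54.71 p [ 0.4415 -0.1125  0.0505] F [ 0.2  0.  -1.6] op 0.0192
 t 55.26 p [ 0.4409 -0.1122  0.0297] F [ 0.7  0.7 -2.2] op 0.0191
 t 55.52 p [ 0.4408 -0.1122  0.0237] F [ 0.2  0.1 -1.5] op 0.0191
 t 55.77 p [ 0.4408 -0.1123  0.0203] F [-1.4 -0.  -2.3] op 0.0192
 t 56.02 p [ 0.4409 -0.1123  0.0179] F [-0.9  0.4 -2. ] op 0.0194
 t 56.27 p [ 0.4412 -0.1123  0.0174] F [0.1 0.4 3.6] op 0.0189
 t 56.61 p [ 0.4411 -0.1124  0.017 ] F [-0.2  0.4  0.4] op 0.0397
 t 59.44 p [ 0.3599 -0.2493  0.3287] F [-0.5  0.1 -0.6] op 0.0847
```

View pics/w26.png

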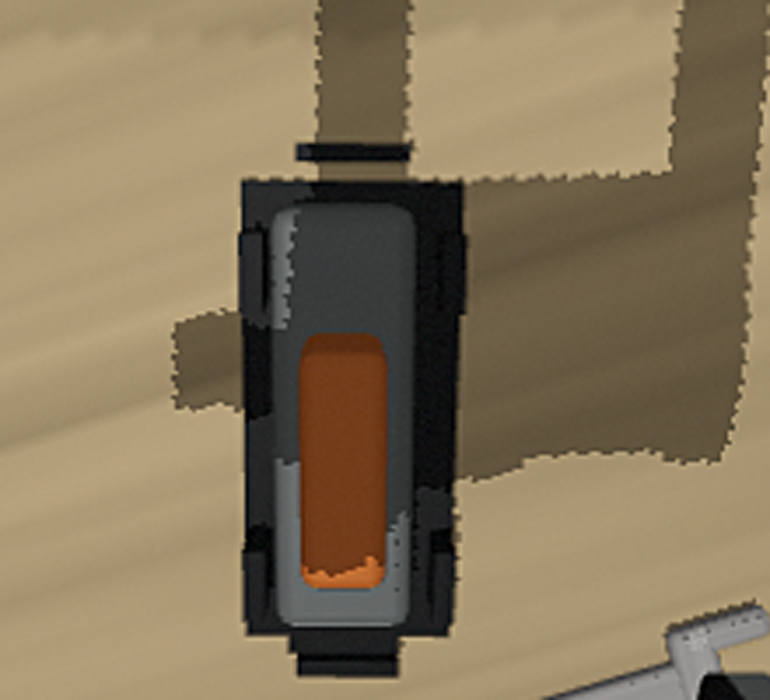

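View pics/a26.png

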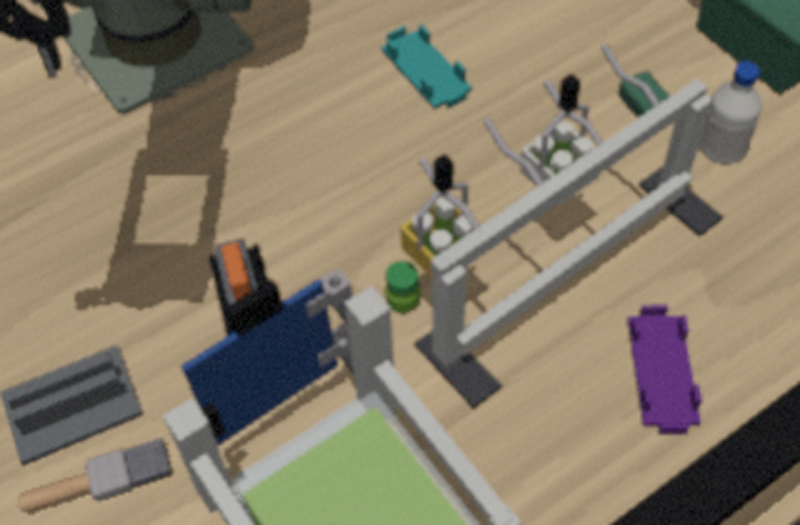

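View pics/d26.png

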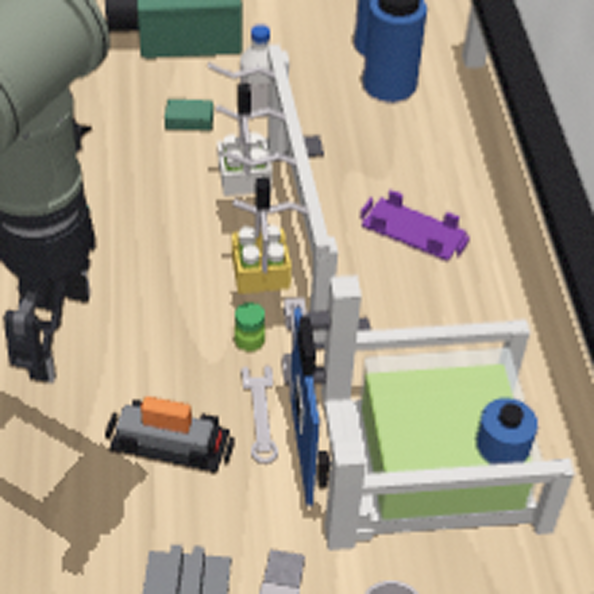

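```bash
python3 - <<'E'
from workcell import job_done, telemetry
print(telemetry.current_t()); print(job_done())
E
```

```text
59.5417
the job is handed in; nothing more can be done
None
```

The station is back in service, and I handed the job in at 59.5 s of robot time.

- **Carriers:** only two were there. The yellow one hangs on hook 3 and the white one on hook 1. The white one was knocked about 5 cm aside during the run, so I measured it again before gripping it.
- **Door:** it hangs shut on both pins with its tag facing out. When I checked it just before picking up the reader, the tag was within 1 mm of where a fully seated door puts it. The last pictures still show it closed.
- **Reader:** I held it still for over 2 s with its nose 11 cm in front of the tag's middle. It is back in the black cradle, sitting between the lugs. The purple and turquoise look-alikes were left alone.
- **Other things on the bench:** I did not touch them, and they look unmoved in the last pictures.

**Checks that disagreed:**
- The fingertips end about 30 mm behind the reported TCP, so my first grasp of the yellow carrier closed on nothing. It did no harm, and I corrected for it from then on.
- In the side picture the reader looked tilted by about 1 to 2° during the scan, which is about 2 to 4 mm at the tag. I left it, because the nose position agreed in both fixed cameras.

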